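Load the vial-drying rail in the laboratory

ROBOT

A 6-joint arm with a two-finger parallel gripper is mounted at the origin on the work surface. World frame = base frame: x ahead of the robot, y to its left, z up, the work surface at z = 0. Lengths are in m, angles in rad, forces in N, time in s.
With the tool pointing down it reaches from about 0.25 to 0.775 m from the base axis. Payload 4 kg.
Tool frame: the origin (TCP) lies on the centre line of the jaws, within the pads' length; the fingertips stand 8 mm ahead of it and the grasp point (between the pads) lies 11 mm behind it; z points along the fingers, y is the direction in which the jaws open and shut (so a half turn about z gives the same grasp; the last joint's range is limited). The gripper opens to 94 mm and grips with 3 to 60 N. Pads are 16 mm wide; open, the fingers measure 119 mm over their backs; the gripper's body (75 mm by 177 mm) begins 78 mm behind the grasp point.
Start: joints at [1.024, 0.087, 1.371, -0, 1.684, -0.103], TCP at [0.236, 0.497, 0.175] pointing down, gripper open.
Joint ranges: [-3.1, 3.1], [-0.76, 2.03], [0.27, 2.55], [-1.08, 4.22], [0.17, 2.65], [-2.57, 2.57]. Speed limits (rad/s): [2.79, 2.79, 3.14, 3.14, 3.14, 3.14].

INTERFACE

Orientations are given as [roll, pitch, yaw] about the fixed x, y, z axes, in that order (R = Rz(yaw) Ry(pitch) Rx(roll)).
In Python, from bench import robot gives the robot as it stands.
- The arm moves only by the shell command python3 -m crank 'ROWS' [OPENING]. ROWS is JSON, a list of rows, each a list of 4 numbers: the shift along the tool's x, y, z scaled (see below), then the turn about the tool's z scaled (see below). A call has exactly 10 rows; each row shifts and turns the commanded pose from where the row before left it, along the tool's axes as they then stand; what a row does not reach is not made up. The controller multiplies each number of a shift by 0.2 m and each number of a turn by pi/2 rad. A row lasts 1/8 s, in which the tool goes at most 62.5 mm and 10.7 degrees, less where a joint would pass 70% of its speed; a pose out of reach is approached as far as the arm can. A call with a number of a shift or a turn outside -1 to 1 is refused whole. A call with a gripper value outside its range is refused whole. OPENING is the gripper command: -1 is fully open, 1 is shut, values between are in proportion, set as the call begins (- or left out, the last holds). The fingers move at their own pace and stop on an object; the grip force is fixed at half the most. Time passes only in rows, so rows that do not move let the fingers close, or fill a call up. It gives the time, the measured TCP pose, the force and the opening at its end, in the units of the state.
- robot.get_obs(): the state, without advancing time (a new reading comes with each control period).
- robot.snapshot(name): name is "scene" or "top" or "wrist"; returns (picture, depth): 480x640x3 uint8, red, green, blue; 480x640 float32, m along the optical axis (not along the pixel's ray), 0 where there is no reading.
- robot.camera_params(name): a dict with "fx", "fy", "cx", "cy" (pixels), "distortion" ([k1, k2, p1, p2, k3] as OpenCV has them; the pictures are not rectified), "world_from_camera" (4x4, takes a point from camera to world coordinates). Camera axes: x right, y down, z forward; pixel columns grow to the right and rows downward; lengths in m; the calibration is good to about 2 mm. A picture is of the moment at which its call begins: read the wrist's pose just before it. camera_params takes no time and is no camera call; for the wrist camera it gives the pose at the moment of the call.
- robot.close_job(): hands the job in, once; it reports no verdict.
The state is a dict: "time": time; "joint_positions": joint angles; "qvel": joint speeds; "joint_torque": joint torques, N m; "tool_pos": TCP position; "ee_rot": TCP orientation; "wrist_force": force on the tool from outside, world axes, zero at the start; "wrist_torque": the same for the moment, N m; "width": finger opening in m.
Only numpy, scipy, OpenCV 4.12 (cv2) and the standard library are available. Lean on these libraries where they do the work, as an engineer would, in place of code of your own. Each camera call takes 0.05 s, during which the arm holds its last target.

TASK

Get the drying station ready: stack every filter cartridge on the upright spindle, pushed right down, and hook every vial carrier onto the rail above the drip tray (the part of the rail left of the black band), so that all of them hang there together. Once all that is done, slide the carriers along the rail, past the band, until the first one touches the black stop collar and the row is closed up gap-free behind it, pushing gently; beyond the band they must only slide, never be hung on or lifted off there. Leave everything else on the bench where it is.

Things in the scene. Friction and masses are not known exactly. Their poses are not given: they have to be found in the camera images.
- carrier1: free-standing vial carrier, 170 mm tall, 0.2 kg, may be absent. Origin: centre of its underside, z up, y along its width, +x the side where its hook is open. White block 60 (x) x 41 (y) x 46 mm with four blue-capped vials, caps up to z = 57; above it a steel hook (see its seat point); on top a grey grip tab 10 (x) x 30 (y) mm from z = 130 to 170
- carrier2: free-standing vial carrier, 170 mm tall, 0.2 kg, may be absent. Origin: centre of its underside, z up, y along its width, +x the side where its hook is open. White block 60 (x) x 41 (y) x 46 mm with four blue-capped vials, caps up to z = 57; above it a steel hook (see its seat point); on top a grey grip tab 10 (x) x 30 (y) mm from z = 130 to 170
- carrier3: free-standing vial carrier, 170 mm tall, 0.2 kg, may be absent. Origin: centre of its underside, z up, y along its width, +x the side where its hook is open. White block 60 (x) x 41 (y) x 46 mm with four blue-capped vials, caps up to z = 57; above it a steel hook (see its seat point); on top a grey grip tab 10 (x) x 30 (y) mm from z = 130 to 170
- carrier4: free-standing vial carrier, 170 mm tall, 0.2 kg, may be absent. Origin: centre of its underside, z up, y along its width, +x the side where its hook is open. White block 60 (x) x 41 (y) x 46 mm with four blue-capped vials, caps up to z = 57; above it a steel hook (see its seat point); on top a grey grip tab 10 (x) x 30 (y) mm from z = 130 to 170
- filter1: an annular filter cartridge, a plain off-white tube standing upright: outer diameter 64 mm, bore 30 mm, 50 mm tall, 0.09 kg. Origin: centre of its underside, z along its axis. May be absent
- filter2: an annular filter cartridge, a plain off-white tube standing upright: outer diameter 64 mm, bore 30 mm, 50 mm tall, 0.09 kg. Origin: centre of its underside, z along its axis. May be absent
- carrier1_seat (a point): middle of the underside of the carrier's steel saddle, 122 mm above its origin; this rests on the rail when hung. Saddle 35 (x) x 46 (y) x 8 mm; on its -x side a spine (x = -13 to -18 mm, 36 wide) goes down to the block, on its +x side a lip (x = 13 to 17 mm) hangs 22 mm down. The rail enters from +x, through the 43 mm high gap between lip and vial caps
- carrier2_seat (a point): middle of the underside of the carrier's steel saddle, 122 mm above its origin; this rests on the rail when hung. Saddle 35 (x) x 46 (y) x 8 mm; on its -x side a spine (x = -13 to -18 mm, 36 wide) goes down to the block, on its +x side a lip (x = 13 to 17 mm) hangs 22 mm down. The rail enters from +x, through the 43 mm high gap between lip and vial caps
- carrier3_seat (a point): middle of the underside of the carrier's steel saddle, 122 mm above its origin; this rests on the rail when hung. Saddle 35 (x) x 46 (y) x 8 mm; on its -x side a spine (x = -13 to -18 mm, 36 wide) goes down to the block, on its +x side a lip (x = 13 to 17 mm) hangs 22 mm down. The rail enters from +x, through the 43 mm high gap between lip and vial caps
- carrier4_seat (a point): middle of the underside of the carrier's steel saddle, 122 mm above its origin; this rests on the rail when hung. Saddle 35 (x) x 46 (y) x 8 mm; on its -x side a spine (x = -13 to -18 mm, 36 wide) goes down to the block, on its +x side a lip (x = 13 to 17 mm) hangs 22 mm down. The rail enters from +x, through the 43 mm high gap between lip and vial caps
- station: fixed drying station. Origin: on the table under the middle of the rail; y along the rail (left seen from the robot), +x away from the robot. Steel rail, diameter 12 mm, axis at x = 0, z = 190, from y = -270 to 270, posts at y = -260 and 260. Drip tray 100 mm wide, 30 high under y = 12 to 238. White blower box, 115 high, at x = 80 to 210, y = -240 to -10
- band (a point): middle of the black band, 8 mm wide, painted round the rail at its middle (on the rail's axis): loading part with the drip tray on its left (+y), drying part with the stop collar on its right. A carrier hanging properly has its origin 116 mm below the rail's axis, 74 mm above the table
- collar: black stop collar clamped on the right half of the rail: disc of radius 21 mm, 20 mm thick along the rail, with a clamp knob reaching 50 mm above the rail's axis. Origin: its centre, on the rail's axis; +y along the rail towards the loading side. A carrier touching it has its origin 33 mm from it along y; the next follow at 46 mm steps
- intake: fixed filter holder: round grey base of radius 45 mm, 20 mm high, with an upright steel spindle of diameter 22 mm, its tapered tip 92 mm above the table. Origin: on the table, on the spindle's axis. The first cartridge rests on the base (underside at 20 mm), a second on top of the first (underside at 70 mm)
- beaker: bystander: glass beaker, radius 28, height 75 mm. Origin: centre of its underside
- timer: bystander: white bench timer lying flat, 60 x 50 x 15 mm. Origin: centre of its underside
- case: bystander: grey plastic instrument case, 90 x 200 x 55 mm. Origin: centre of its underside
- jar: bystander: glass jar, radius 40, height 110 mm. Origin: centre of its underside
- bottle: bystander: white plastic bottle, radius 30, height 120 mm. Origin: centre of its underside
Not all that is in view belongs to the job. What is shaped like the carrier2 but turquoise is not meant.

How it is judged:
On the way:
1. every cartridge is seated on the spindle and every carrier hangs on the rail left of the black band, all at the same time (x of carrier1 in the frame of station between -0.022 and 0.022 m and z of carrier1 in the frame of station between 0.066 and 0.084 m and angle between each of carrier1, carrier2, carrier3, carrier4's own z axis and vertical below 0.2 rad and y of carrier1 in the frame of station between 0.015 and 0.24 m and x of carrier2 in the frame of station between -0.022 and 0.022 m and z of carrier2 in the frame of station between 0.066 and 0.084 m and y of carrier2 in the frame of station between 0.015 and 0.24 m and x of carrier3 in the frame of station between -0.022 and 0.022 m and z of carrier3 in the frame of station between 0.066 and 0.084 m and y of carrier3 in the frame of station between 0.015 and 0.24 m and x of carrier4 in the frame of station between -0.022 and 0.022 m and z of carrier4 in the frame of station between 0.066 and 0.084 m and y of carrier4 in the frame of station between 0.015 and 0.24 m and horizontal distance between each of filter1, filter2 and intake below 0.008 m and angle between each of filter1, filter2's own z axis and vertical below 0.1 rad and (z of filter1 in the frame of intake between 0.014 and 0.026 m or z of filter1 in the frame of intake between 0.063 and 0.077 m) and (z of filter2 in the frame of intake between 0.014 and 0.026 m or z of filter2 in the frame of intake between 0.063 and 0.077 m)), for 0.3 s.
At the end, for the whole second after the job is handed in: Carriers hang still on the rail (within 22 mm of its line, tilt under 0.2 rad), the first within 12 mm of touching the collar, the others within 16 mm of their closed-up places at 46 mm steps; cartridges still on the spindle, within 8 mm of its axis and 6 mm of 20 or 70 mm height (x of carrier1 in the frame of station between -0.022 and 0.022 m and z of carrier1 in the frame of station between 0.066 and 0.084 m and angle between each of carrier1, carrier2, carrier3, carrier4's own z axis and vertical below 0.2 rad and linear speed of each of carrier1, carrier2, carrier3, carrier4, filter1, filter2 below 0.02 m/s and y of carrier1 in the frame of collar between 0.023 and 0.187 m and x of carrier2 in the frame of station between -0.022 and 0.022 m and z of carrier2 in the frame of station between 0.066 and 0.084 m and y of carrier2 in the frame of collar between 0.023 and 0.187 m and x of carrier3 in the frame of station between -0.022 and 0.022 m and z of carrier3 in the frame of station between 0.066 and 0.084 m and y of carrier3 in the frame of collar between 0.023 and 0.187 m and x of carrier4 in the frame of station between -0.022 and 0.022 m and z of carrier4 in the frame of station between 0.066 and 0.084 m and y of carrier4 in the frame of collar between 0.023 and 0.187 m and (y of carrier1 in the frame of collar between 0.023 and 0.045 m or y of carrier2 in the frame of collar between 0.023 and 0.045 m or y of carrier3 in the frame of collar between 0.023 and 0.045 m or y of carrier4 in the frame of collar between 0.023 and 0.045 m) and (y of carrier1 in the frame of collar between 0.069 and 0.095 m or y of carrier2 in the frame of collar between 0.069 and 0.095 m or y of carrier3 in the frame of collar between 0.069 and 0.095 m or y of carrier4 in the frame of collar between 0.069 and 0.095 m) and ((y of carrier1 in the frame of collar between 0.023 and 0.141 m and y of carrier2 in the frame of collar between 0.023 and 0.141 m and y of carrier3 in the frame of collar between 0.023 and 0.141 m and y of carrier4 in the frame of collar between 0.023 and 0.141 m) or (y of carrier1 in the frame of collar between 0.115 and 0.141 m or y of carrier2 in the frame of collar between 0.115 and 0.141 m or y of carrier3 in the frame of collar between 0.115 and 0.141 m or y of carrier4 in the frame of collar between 0.115 and 0.141 m)) and horizontal distance between each of filter1, filter2 and intake below 0.008 m and angle between each of filter1, filter2's own z axis and vertical below 0.1 rad and (z of filter1 in the frame of intake between 0.014 and 0.026 m or z of filter1 in the frame of intake between 0.063 and 0.077 m) and (z of filter2 in the frame of intake between 0.014 and 0.026 m or z of filter2 in the frame of intake between 0.063 and 0.077 m)).
It fails at once if a carrier is lifted off, or lowered onto, the rail right of the black band (within 30 mm of the rail's line and more than 14 mm above its hanging height) ((x of carrier1 in the frame of station between -0.03 and 0.03 m and y of carrier1 in the frame of station between -0.26 and -0.01 m and z of carrier1 in the frame of station above 0.088 m) or (x of carrier2 in the frame of station between -0.03 and 0.03 m and y of carrier2 in the frame of station between -0.26 and -0.01 m and z of carrier2 in the frame of station above 0.088 m) or (x of carrier3 in the frame of station between -0.03 and 0.03 m and y of carrier3 in the frame of station between -0.26 and -0.01 m and z of carrier3 in the frame of station above 0.088 m) or (x of carrier4 in the frame of station between -0.03 and 0.03 m and y of carrier4 in the frame of station between -0.26 and -0.01 m and z of carrier4 in the frame of station above 0.088 m)).
It fails at once if a carrier is pushed against the stop collar with more than 40 N (contact force between any of carrier1, carrier2, carrier3, carrier4 and collar above 40 N).
It fails at once if a bystander is moved by more than 30 mm (distance of any of beaker, timer, case, jar, bottle from where it was at the start of the episode above 0.03 m).
Of carrier1, carrier2, carrier3, carrier4 only 3 to 4 are there at a start; the rules pass over those that are not, and their reading is None.
Of filter1, filter2 only 1 to 2 are there at a start; the rules pass over those that are not, and their reading is None.
At some moment in a run one of filter1, filter2 may be knocked a few centimetres aside while the robot is not near it.
It also fails if it takes over 210 s, if anything falls off the work surface, if the arm or the gripper's body presses on something with over 40 N, if the wrist force passes 120 N, or if a joint passes its speed limit or range.

## Working session

There is one attempt and no reset: what is moved stays moved. The work goes in short steps, Python scripts to look and compute and a shell command to move; the robot and the scene stay as the last step left them, time stands still between calls to the robot, and variables do not carry over. Pictures are saved under pics/ and viewed, and the job is handed in when it is done.

```bash
ls; mkdir -p pics; python3 - <<'E'
from bench import robot
import cv2,numpy as np
o=robot.get_obs();print(o)
for n in("scene","top","wrist"):
    p,d=robot.snapshot(n);cv2.imwrite(f"pics/{n}0.png",p[:,:,::-1]);np.save(f"pics/{n}0.npy",d)
    c=robot.camera_params(n);print(n,c["fx"],c["cx"],c["cy"],c["distortion"],np.round(c["world_from_camera"],3).tolist())
E
```

```text
pics
{'time': 0.0, 'joint_positions': array([ 1.02385089e+00,  8.79662898e-02,  1.37223170e+00, -2.06819136e-05,
        1.68360634e+00, -1.03067098e-01]), 'qvel': array([-1.58773137e-03,  1.95205958e-04,  1.54651447e-03, -8.44581356e-05,
        5.05537778e-04,  7.36302352e-04]), 'joint_torque': array([ 1.60624266e-03, -3.40192688e+01, -3.02424431e+01,  7.17743835e-02,
        3.32570518e-02, -1.80751240e-04]), 'tool_pos': array([0.23586899, 0.49617667, 0.17380953]), 'ee_rot': array([-3.13939060e+00, -2.07100974e-04,  2.69771178e+00]), 'wrist_force': array([-0.17017097,  0.09050201,  0.18478148]), 'wrist_torque': array([-0.00316634, -0.0631918 ,  0.0448899 ]), 'width': 0.09362272332860687}
scene 471.3649207274576 319.4505009708324 239.07461813472946 [-0.07180566  0.          0.          0.          0.        ] [[0.591, 0.582, -0.558, 1.156], [0.806, -0.44, 0.395, -0.367], [-0.015, -0.684, -0.73, 0.952], [0.0, 0.0, 0.0, 1.0]]
top 542.4092352838587 317.7837382939688 237.01822343865854 [0.01573417 0.         0.         0.         0.        ] [[-0.065, -0.974, 0.218, 0.223], [-0.998, 0.064, -0.011, 0.079], [-0.003, -0.218, -0.976, 1.395], [0.0, 0.0, 0.0, 1.0]]
wrist 389.300852299676 320.80063962747573 241.01495921468754 [-0.05080158  0.          0.          0.          0.        ] [[0.43, 0.865, 0.259, 0.16], [0.903, -0.412, -0.126, 0.533], [-0.002, 0.288, -0.958, 0.385], [0.0, 0.0, 0.0, 1.0]]
```

View pics/scene0.png

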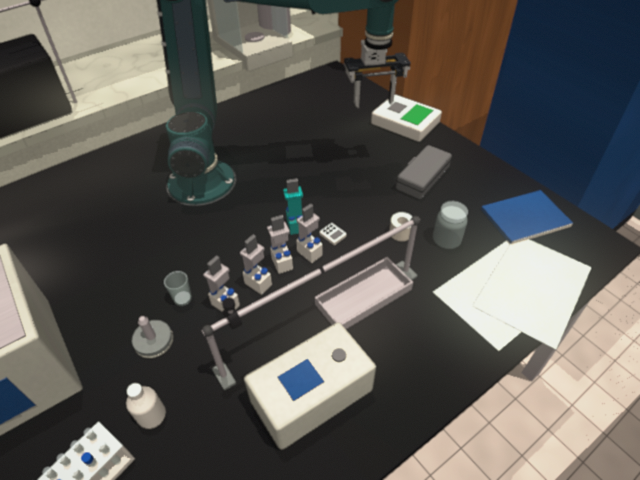

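View pics/top0.png

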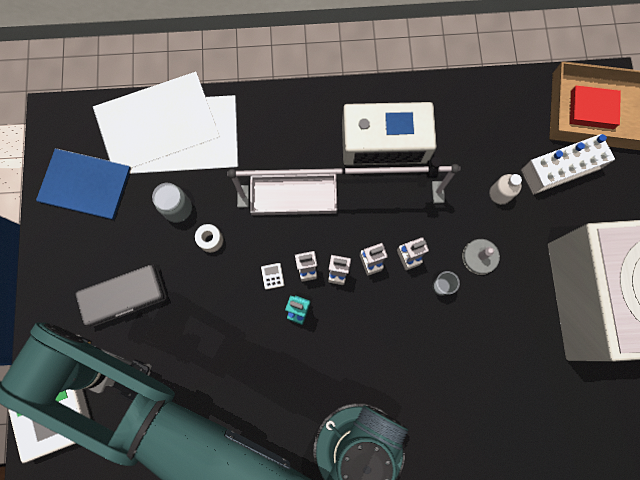

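View pics/wrist0.png

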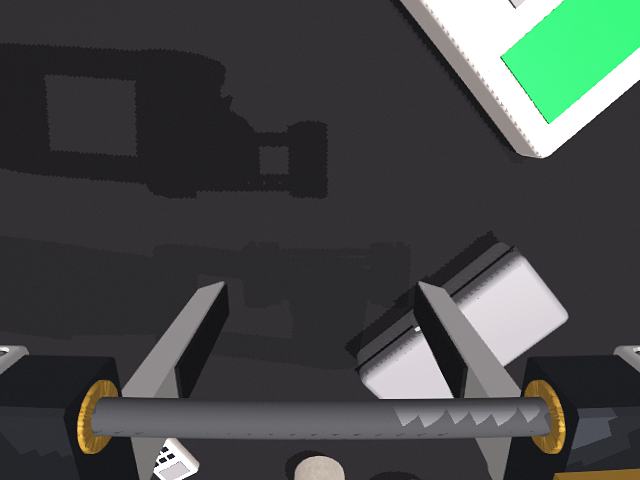

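The scene holds four white carriers, at top-view (306,265), (340,269), (373,258) and (412,252). There is a turquoise decoy at (297,309), one filter at (207,238), the spindle at (485,253) and the collar at (433,170). I'll measure these next.

```bash
cat > h.py <<'E'
import numpy as np,cv2
from bench import robot
def P(c,u,v,z=None,d=None):
    K=np.array([[c["fx"],0,c["cx"]],[0,c["fy"],c["cy"]],[0,0,1]])
    q=cv2.undistortPoints(np.array([[[u,v]]],float),K,np.array(c["distortion"]))[0,0]
    W=np.array(c["world_from_camera"]);r=W[:3,:3]@np.array([q[0],q[1],1]);o=W[:3,3]
    return o+r*(d if d is not None else (z-o[2])/r[2])
def cloud(c,D):
    K=np.array([[c["fx"],0,c["cx"]],[0,c["fy"],c["cy"]],[0,0,1]])
    v,u=np.mgrid[0:480,0:640];q=cv2.undistortPoints(np.stack([u,v],-1).reshape(-1,1,2).astype(float),K,np.array(c["distortion"])).reshape(480,640,2)
    W=np.array(c["world_from_camera"]);X=np.concatenate([q,np.ones((480,640,1))],-1)*D[...,None]
    return X@W[:3,:3].T+W[:3,3]
E
python3 - <<'E'
from h import *
c=robot.camera_params("top");D=np.load("pics/top0.npy");X=cloud(c,D)
im=cv2.imread("pics/top0.png")
cv2.imwrite("pics/topA.png",cv2.resize(im[140:330,180:520],None,fx=2.35,fy=2.35,interpolation=cv2.INTER_CUBIC))
s=cv2.imread("pics/scene0.png");cv2.imwrite("pics/sceneA.png",cv2.resize(s[160:380,120:440],None,fx=2.5,fy=2.5,interpolation=cv2.INTER_CUBIC))
# objects above 20mm connected comps
for lo,hi,nm in((0.13,0.19,'tab'),(0.03,0.06,'low'),(0.185,0.26,'rail')):
    m=((X[...,2]>lo)&(X[...,2]<hi)&(D>0)).astype(np.uint8);m[330:]=0
    n,L,st,ce=cv2.connectedComponentsWithStats(m)
    for i in range(1,n):
        if st[i,4]>12:
            p=X[L==i];print(nm,st[i,4],ce[i].round(0),p.min(0).round(3),p.max(0).round(3),np.median(p,0).round(3))
E
```

```text
tab 14 [427. 174.] [ 0.619 -0.202  0.173] [ 0.638 -0.199  0.19 ] [ 0.63  -0.2    0.182]
tab 46 [449. 175.] [ 0.629 -0.266  0.131] [ 0.641 -0.251  0.189] [ 0.632 -0.258  0.152]
tab 44 [235. 180.] [0.65  0.25  0.131] [0.66  0.262 0.187] [0.654 0.254 0.154]
tab 1309 [583. 280.] [ 0.248 -0.535  0.13 ] [ 0.48  -0.526  0.19 ] [ 0.358 -0.53   0.161]
tab 179 [416. 247.] [ 0.447 -0.189  0.13 ] [ 0.485 -0.139  0.176] [ 0.463 -0.164  0.135]
tab 196 [375. 253.] [ 0.437 -0.091  0.13 ] [ 0.479 -0.042  0.176] [ 0.456 -0.066  0.134]
tab 181 [305. 260.] [0.432 0.076 0.13 ] [0.469 0.122 0.177] [0.449 0.1   0.135]
tab 193 [339. 264.] [ 0.417 -0.004  0.13 ] [0.458 0.044 0.174] [0.435 0.02  0.135]
tab 159 [296. 306.] [0.324 0.098 0.13 ] [0.364 0.152 0.176] [0.344 0.126 0.134]
tab 13 [302. 313.] [0.321 0.109 0.13 ] [0.331 0.118 0.135] [0.328 0.113 0.131]
low 1067 [583.  92.] [ 0.747 -0.84   0.03 ] [ 0.963 -0.581  0.06 ] [ 0.922 -0.652  0.047]
low 1561 [596. 105.] [ 0.782 -0.78   0.03 ] [ 0.902 -0.639  0.045] [ 0.842 -0.71   0.035]
low 17 [342. 123.] [ 0.814 -0.021  0.034] [ 0.849 -0.02   0.059] [ 0.831 -0
[... 1342 characters left out ...]
] [ 0.449 -0.346  0.046]
low 3010 [119. 296.] [0.339 0.458 0.03 ] [0.483 0.675 0.06 ] [0.407 0.563 0.054]
low 101 [308. 275.] [0.42  0.075 0.032] [0.439 0.118 0.06 ] [0.428 0.096 0.047]
low 105 [336. 279.] [0.405 0.006 0.031] [0.43  0.046 0.06 ] [0.414 0.026 0.047]
low 91 [450. 281.] [ 0.363 -0.267  0.03 ] [ 0.408 -0.232  0.06 ] [ 0.394 -0.261  0.046]
low 29 [437. 289.] [ 0.358 -0.236  0.033] [ 0.396 -0.217  0.059] [ 0.371 -0.221  0.047]
low 150 [297. 314.] [0.312 0.097 0.033] [0.379 0.153 0.06 ] [0.327 0.127 0.047]
rail 1466 [353. 170.] [ 0.617 -0.271  0.185] [0.667 0.267 0.246] [ 0.645 -0.032  0.196]
rail 5611 [613. 272.] [ 0.242 -0.648  0.185] [ 0.481 -0.526  0.235] [ 0.369 -0.567  0.223]
```

View pics/topA.png

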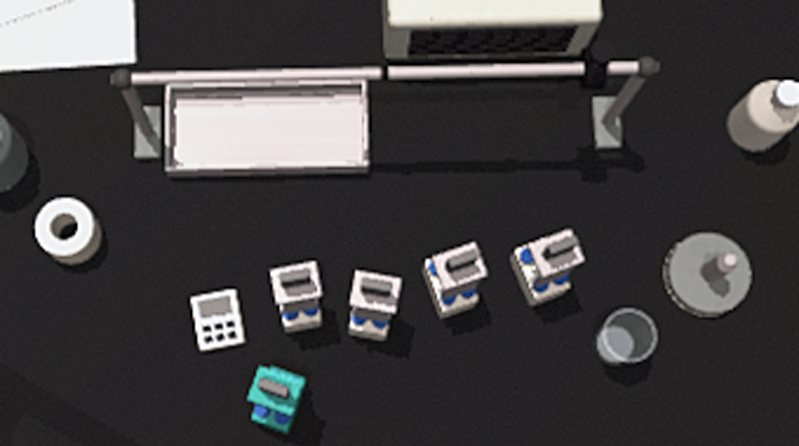

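View pics/sceneA.png

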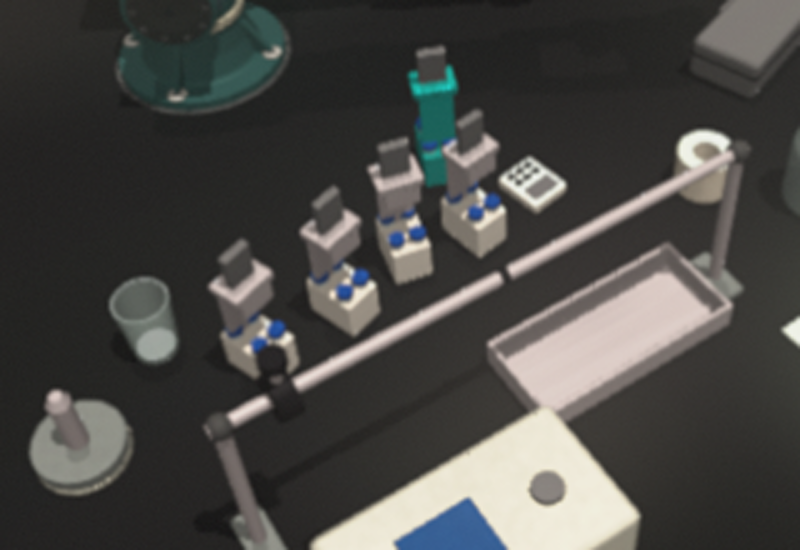

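Seen from the far side, all four white carriers show their lips and open block tops, so their hooks open toward the rail. The turquoise one shows its spine and is the decoy. I can see only one filter. Next I'll get precise poses.

```bash
python3 - <<'E'
from h import *
for nm in("top","scene"):
    c=robot.camera_params(nm);D=np.load(f"pics/{nm}0.npy");X=cloud(c,D);im=cv2.imread(f"pics/{nm}0.png").astype(int)
    Z=X[...,2];ok=D>0
    # rail
    m=ok&(abs(Z-.19)<.03)&(abs(X[...,0]-.643)<.04)&(abs(X[...,1])<.24)
    bright=im.min(-1)>110
    p=X[m&bright];k=np.polyfit(p[:,1],p[:,0],1);r=p[:,0]-np.polyval(k,p[:,1]);p=p[abs(r)<.01];k=np.polyfit(p[:,1],p[:,0],1);print(nm,"rail x=",k,len(p),p[:,2].max(),np.percentile(p[:,2],50))
    dark=im.max(-1)<60
    b=X[m&dark&(abs(X[...,1])<.05)&(abs(X[...,0]-.643)<.012)&(abs(Z-.192)<.012)];print("band",len(b),b.mean(0) if len(b) else 0)
    q=X[ok&dark&(abs(X[...,1]+.2)<.04)&(abs(X[...,0]-.635)<.04)&(Z>.17)&(Z<.25)];print("collar",len(q),q.min(0),q.max(0),np.median(q,0))
    # tabs by top face
    for x,y in((.463,-.164),(.456,-.066),(.449,.1),(.435,.02)):
        t=X[ok&(Z>.150)&(Z<.18)&(np.hypot(X[...,0]-x,X[...,1]-y)<.035)]
        if len(t)<5: continue
        t2=t[t[:,2]>.16]
        mu=t2[:,:2].mean(0);C=np.cov(t2[:,:2].T);w,v=np.linalg.eigh(C);a=v[:,1];a=a*np.sign(a[1])
        s=X[ok&(Z>.12)&(Z<.136)&(np.hypot(X[...,0]-x,X[...,1]-y)<.04)]
        rc=cv2.minAreaRect((s[:,:2]*1000).astype(np.float32))
        print(" tab",len(t2),mu.round(4),"yaw",np.degrees(np.arctan2(-a[0],a[1])).round(1),"rangey",np.ptp(t2[:,:2]@a).round(3),"saddle",np.round(rc[0],1),np.round(rc[1],1),round(rc[2],1))
    t=X[ok&(Z>.044)&(Z<.056)&(np.hypot(X[...,0]-.543,X[...,1]-.345)<.05)];ci=cv2.minEnclosingCircle((t[:,:2]*1000).astype(np.float32));print(" filter",ci,t.mean(0))
    t=X[ok&(Z>.08)&(Z<.1)&(np.hypot(X[...,0]-.455,X[...,1]+.35)<.05)];print(" spindle",len(t),t.mean(0) if len(t) else 0, t.min(0),t.max(0))
    t=X[ok&(Z>.014)&(Z<.025)&(np.hypot(X[...,0]-.455,X[...,1]+.35)<.07)];ci=cv2.minEnclosingCircle((t[:,:2]*1000).astype(np.float32));print(" base",ci)
E
```

```text
top rail x= [0.04077695 0.64598302] 935 0.20361373789126036 0.1953367205464942
band 16 [ 0.64441465 -0.00347121  0.19533172]
collar 246 [ 0.61713699 -0.22413815  0.17289924] [ 0.65607977 -0.17837777  0.24572724] [ 0.63267332 -0.20668933  0.21106508]
 tab 63 [ 0.4646 -0.1648] yaw 17.0 rangey 0.029 saddle [ 465.2 -165.7] [35.7 47. ] 18.2
 tab 61 [ 0.458  -0.0664] yaw 17.1 rangey 0.03 saddle [458. -67.] [35.3 46.6] 15.9
 tab 63 [0.4512 0.0984] yaw 6.0 rangey 0.029 saddle [452.1  98.7] [36.7 45.7] 7.0
 tab 63 [0.437  0.0194] yaw -13.0 rangey 0.03 saddle [437.2  19.7] [46.  35.7] 75.3
 filter ((542.7486572265625, 345.7182312011719), 32.75396728515625) [0.5430095  0.34506427 0.04987439]
 spindle 59 [ 0.45255534 -0.35263083  0.08850479] [ 0.44303683 -0.36501384  0.0805241 ] [ 0.46421378 -0.34371244  0.09815708]
 base ((453.14990234375, -353.0514831542969), 46.6612434387207)
scene rail x= [0.04265373 0.6491635 ] 1010 0.21001718288670923 0.19363965703086727
band 12 [ 0.65033409 -0.00386687  0.1918225 ]
collar 322 [ 0.61733962 -0.22279582  0.17100297] [ 0.66013642 -0.20215576  0.24264734] [ 0.64722395 -0.21430016  0.20809246]
 tab 74 [ 0.4685 -0.1692] yaw 16.0 rangey 0.029 saddle [ 465.1 -168.4] [37.9 48. ] 19.0
 tab 68 [ 0.4621 -0.0703] yaw 14.3 rangey 0.03 saddle [460.3 -70.1] [36.2 47.3] 16.1
 tab 57 [0.4553 0.0946] yaw 5.3 rangey 0.029 saddle [453.6  96.2] [35.4 48.3] 8.6
 tab 68 [0.4413 0.0163] yaw -18.0 rangey 0.03 saddle [439.   17.1] [47.  40.3] 73.2
 filter ((547.502685546875, 344.8268127441406), 34.6915283203125) [0.5365819  0.3423831  0.04803764]
 spindle 68 [ 0.45858747 -0.35512233  0.08679677] [ 0.44791168 -0.36569481  0.08044576] [ 0.4661913  -0.34508207  0.09442751]
 base ((456.3070983886719, -354.95538330078125), 45.62455749511719)
```

```bash
cat >> h.py <<'E'
def rel(x=None,y=None,z=None,yaw=None):
    o=robot.get_obs();p=o["tool_pos"];a=o["ee_rot"][2]
    dx=0 if x is None else x-p[0];dy=0 if y is None else y-p[1];dz=0 if z is None else z-p[2]
    c,s=np.cos(a),np.sin(a)
    print("t",round(o["time"],2),"p",p.round(4),"yaw",round(np.degrees(a),1),"F",o["wrist_force"].round(1),"w",round(o["width"],4))
    print("total units xyz",np.round(np.array([dx*c+dy*s,dx*s-dy*c,-dz])/.2,4),"turn",None if yaw is None else round(-(np.radians(yaw)-a)/(np.pi/2),4))
E
python3 -m crank '[[0,0,-0.04,0.117],[0,0,-0.04,0.117],[0,0,-0.04,0.117],[0,0,-0.04,0.117],[0,0,-0.04,0.117],[0,0,-0.04,0.117],[0,0,-0.04,0.117],[0,0,-0.04,0.117],[0,0,-0.04,0.117],[0,0,0,0]]' -1
python3 -c "
from h import *
rel(.543,.345,.12,60)"
```

```text
time: 1.4
tool_pos: [0.2363, 0.4969, 0.2474]
ee_rot: [3.142, -0.001, 1.046]
wrist_force: [0.3, 0.0, -1.4]
width: 0.094
t 1.4 p [0.2363 0.4969 0.2474] yaw 59.9 F [ 0.3  0.  -1.4] w 0.094
total units xyz [0.1112 1.7077 0.6368] turn -0.0008
```

```bash
python3 -m crank '[[0.012,0.1,0,0],[0.012,0.2,0.04,0],[0.012,0.25,0.06,0],[0.012,0.25,0.06,0],[0.012,0.25,0.06,0],[0.013,0.25,0.06,0],[0.013,0.22,0.06,0],[0.013,0.14,0.06,0],[0.012,0.048,0.06,0],[0,0,0.03,0]]'
python3 - <<'E'
from h import *
rel(.543,.345,.03,60)
c=robot.camera_params("wrist");p,d=robot.snapshot("wrist");cv2.imwrite("pics/w1.png",p[:,:,::-1])
X=cloud(c,d);t=X[(d>0)&(abs(X[...,2]-.05)<.006)&(np.hypot(X[...,0]-.543,X[...,1]-.345)<.06)]
print(len(t),t.min(0),t.max(0),cv2.minEnclosingCircle((t[:,:2]*1000).astype(np.float32)))
E
```

```text
time: 2.65
tool_pos: [0.542, 0.3441, 0.1474]
ee_rot: [-3.14, 0.002, 1.044]
wrist_force: [-0.2, 0.5, -0.3]
width: 0.0937
t 2.65 p [0.542  0.3441 0.1474] yaw 59.8 F [-0.2  0.5 -0.3] w 0.0937
total units xyz [0.0064 0.002  0.5872] turn -0.0019
3669 [0.51311911 0.31490705 0.04402924] [0.57628577 0.37865638 0.05304767] ((544.7943725585938, 346.7839660644531), 31.961450576782227)
```

View pics/w1.png

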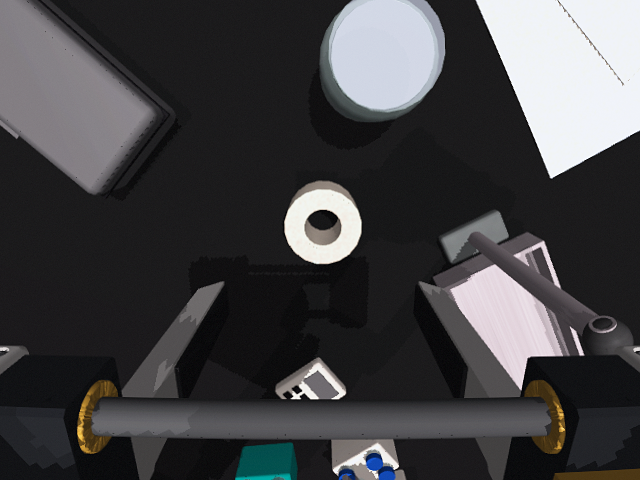

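The filter ring is centred at pixel (322,222) and measures (0.5445, 0.3465) with its top at z≈0.05. I'll descend and grip it.

```bash
python3 -c "
from h import *
rel(.544,.346,.03,60)"
python3 -m crank '[[0.012,0.005,0.05,0],[0,0,0.1,0],[0,0,0.1,0],[0,0,0.1,0],[0,0,0.1,0],[0,0,0.08,0],[0,0,0.04,0],[0,0,0.015,0],[0,0,0,0],[0,0,0,0]]'
python3 -m crank '[[0,0,0,0],[0,0,0,0],[0,0,0,0],[0,0,0,0],[0,0,0,0],[0,0,0,0],[0,0,0,0],[0,0,-0.05,0],[0,0,-0.1,0],[0,0,-0.1,0]]' 1
```

```text
t 2.7 p [0.5412 0.3445 0.1472] yaw 59.9 F [-0.6 -0.4 -0.3] w 0.0939
total units xyz [0.0136 0.0082 0.586 ] turn -0.0014
time: 3.95
tool_pos: [0.5453, 0.346, 0.0329]
ee_rot: [3.141, -0.002, 1.044]
wrist_force: [0.5, -0.0, 0.1]
width: 0.0942
time: 5.2
tool_pos: [0.5452, 0.3459, 0.0844]
ee_rot: [3.141, -0.002, 1.044]
wrist_force: [-0.3, -0.5, -0.4]
width: 0.0006
```

```bash

python3 - <<'E'
from h import *
for n in("wrist","top"):
    p,d=robot.snapshot(n);cv2.imwrite(f"pics/{n}2.png",p[:,:,::-1]);np.save(f"pics/{n}2.npy",d)
E
```

```text
(no output)
```

View pics/wrist2.png

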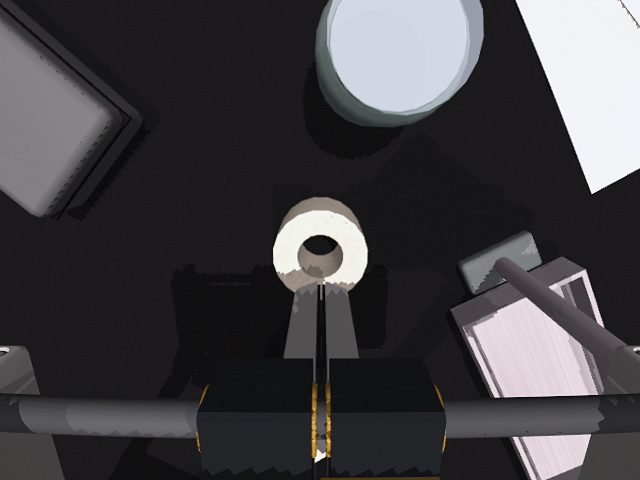

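View pics/top2.png

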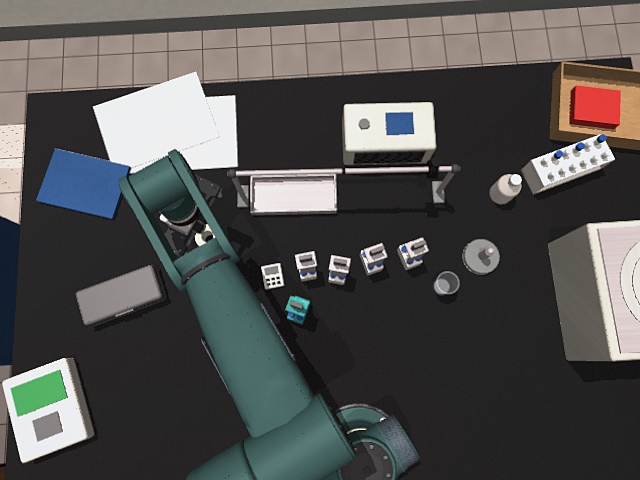

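```bash

python3 - <<'E'
from h import *
c=robot.camera_params("wrist");d=np.load("pics/wrist2.npy")
X=cloud(c,d);t=X[(d>0)&(abs(X[...,2]-.05)<.006)&(np.hypot(X[...,0]-.56,X[...,1]-.36)<.08)]
print(len(t),t.min(0),t.max(0),cv2.minEnclosingCircle((t[:,:2]*1000).astype(np.float32)))
rel(.543,.345,.03,60)
E
```

```text
4937 [0.51591301 0.31765407 0.04401131] [0.61953417 0.42715799 0.05592789] ((567.520263671875, 374.3499450683594), 63.35026168823242)
t 5.3 p [0.5471 0.347  0.0872] yaw 59.8 F [-0.1  0.2  0.1] w 0.0005
total units xyz [-0.0188 -0.0128  0.2862] turn -0.0022
```

```bash

python3 - <<'E'
from h import *
c=robot.camera_params("wrist");d=np.load("pics/wrist2.npy");im=cv2.imread("pics/wrist2.png")
X=cloud(c,d);m=np.zeros(d.shape,bool);m[190:300,260:380]=1
t=X[(d>0)&m&(abs(X[...,2]-.05)<.006)]
print(len(t),t.min(0),t.max(0),cv2.minEnclosingCircle((t[:,:2]*1000).astype(np.float32)))
g=(im.min(-1)>190)&m;ys,xs=np.nonzero(g);print(xs.min(),xs.max(),ys.min(),ys.max());print(P(c,321,P and 211,z=.05),P(c,274,253,z=.05),P(c,368,253,z=.05))
E
```

```text
4894 [0.51591301 0.31765407 0.04401131] [0.57853661 0.3798371  0.05584904] ((547.256591796875, 348.4724426269531), 31.6726131439209)
273 366 211 284
[0.56292359 0.37364638 0.05      ] [0.52123323 0.3647605  0.05      ] [0.57570625 0.33287651 0.05      ]
```

```bash
python3 -m crank '[[0,0,0,0],[0,0,0,0],[0,0,0,0],[0,0,0,0],[0,0,0,0],[0,0,0,0],[0,0,0,0],[0,0,0,0],[0,0,0,0],[0,0,0,0]]' -1
python3 -c "
from h import *
rel(.547,.348,.025,60)"
```

```text
time: 6.55
tool_pos: [0.5447, 0.3457, 0.082]
ee_rot: [3.142, -0.0, 1.044]
wrist_force: [-0.8, -0.3, 0.2]
width: 0.0935
t 6.55 p [0.5447 0.3457 0.082 ] yaw 59.8 F [-0.8 -0.3  0.2] w 0.0935
total units xyz [0.0158 0.0043 0.2852] turn -0.0022
```

```bash
python3 -m crank '[[0.012,0,0.07,0],[0,0,0.08,0],[0,0,0.08,0],[0,0,0.045,0],[0,0,0.015,0],[0,0,0,0],[0,0,0,0],[0,0,0,0],[0,0,0,0],[0,0,0,0]]' -1
python3 -m crank '[[0,0,0,0],[0,0,0,0],[0,0,0,0],[0,0,0,0],[0,0,0,0],[0,0,0,0],[0,0,0,0],[0,0,0,0],[0,0,0,0],[0,0,0,0]]' 1
python3 - <<'E'
from h import *
p,d=robot.snapshot("wrist");cv2.imwrite(f"pics/w3.png",p[:,:,::-1])
E
```

```text
time: 7.8
tool_pos: [0.5459, 0.3478, 0.0242]
ee_rot: [3.141, -0.0, 1.044]
wrist_force: [0.5, 0.8, -0.0]
width: 0.0939
time: 9.05
tool_pos: [0.5459, 0.3478, 0.024]
ee_rot: [-3.142, -0.0, 1.044]
wrist_force: [-0.3, -0.6, 0.2]
width: 0.0008
```

View pics/w3.png

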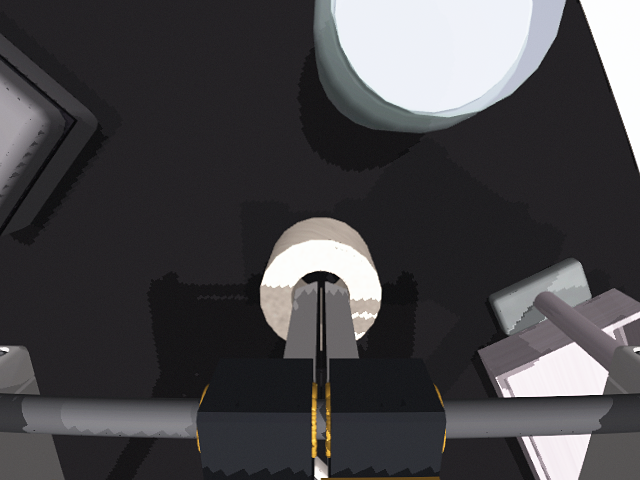

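```bash
python3 - <<'E'
from h import *
rel()
c=robot.camera_params("wrist");p,d=robot.snapshot("wrist");X=cloud(c,d)
for u,v in((320,245),(320,255),(305,285),(340,285),(300,300),(310,320),(335,340),(275,300),(365,300),(290,335),(350,330),(320,265),(320,272)): print(u,v,X[v,u].round(4),p[v,u])
p,d=robot.snapshot("scene");cv2.imwrite("pics/s3.png",cv2.resize(p[20:280,300:520,::-1],None,fx=2.7,fy=2.3,interpolation=cv2.INTER_CUBIC))
E
```

```text
t 9.1 p [0.5459 0.3478 0.024 ] yaw 59.8 F [-1.  -0.2  0. ] w 0.0002
total units xyz [0. 0. 0.] turn None
320 245 [0.5593 0.3718 0.0505] [253 253 251]
320 255 [0.557  0.3678 0.0521] [253 254 253]
305 285 [0.5444 0.3606 0.0605] [135 127 122]
340 285 [0.5514 0.3342 0.0155] [129 120 111]
300 300 [0.543  0.3614 0.0772] [107 103 103]
310 320 [0.5474 0.3591 0.096 ] [106 102 104]
335 340 [0.5556 0.3545 0.1113] [105 102 104]
275 300 [0.5246 0.3582 0.0518] [191 177 167]
365 300 [0.5644 0.3342 0.0504] [243 239 230]
290 335 [0.5412 0.3625 0.1072] [105 102 103]
350 330 [0.5602 0.3503 0.1019] [106 103 104]
320 265 [0.5541 0.3628 0.051 ] [253 254 252]
320 272 [5.421e-01 3.425e-01 2.000e-04] [19 18 20]
```

View pics/s3.png

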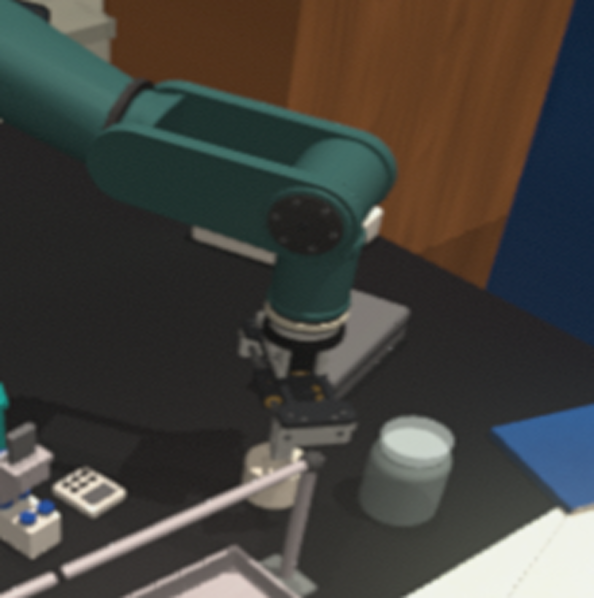

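The fingers closed right inside the bore without holding the wall. I'll lift, reopen, descend again and close in stages, taking pictures as I go.

```bash
python3 -m crank '[[0,0,-0.1,0],[0,0,-0.1,0],[0,0,-0.1,0],[0,0,-0.08,0],[0,0,0,0],[0,0,0,0],[0,0,0,0],[0,0,0,0],[0,0,0,0],[0,0,0,0]]' 1
python3 -m crank '[[0,0,0,0],[0,0,0,0],[0,0,0,0],[0,0,0,0],[0,0,0.08,0],[0,0,0.1,0],[0,0,0.1,0],[0,0,0.1,0],[0,0,0,0],[0,0,0,0]]' -1
python3 - <<'E'
from h import *
rel()
c=robot.camera_params("wrist");p,d=robot.snapshot("wrist");X=cloud(c,d)
cv2.imwrite("pics/w4.png",p[:,:,::-1])
m=np.zeros(d.shape,bool);m[190:400,240:400]=1
t=X[(d>0)&m&(abs(X[...,2]-.05)<.006)]
print(cv2.minEnclosingCircle((t[:,:2]*1000).astype(np.float32)))
E
```

```text
time: 10.45
tool_pos: [0.5458, 0.3477, 0.0999]
ee_rot: [-3.142, 0.0, 1.044]
wrist_force: [0.4, -0.3, 0.2]
width: 0.0005
time: 11.7
tool_pos: [0.5462, 0.3479, 0.0243]
ee_rot: [3.141, -0.001, 1.044]
wrist_force: [-0.3, 0.1, 0.5]
width: 0.0931
t 11.7 p [0.5462 0.3479 0.0243] yaw 59.8 F [-0.3  0.1  0.5] w 0.0931
total units xyz [0. 0. 0.] turn None
((544.7996215820312, 347.2942199707031), 32.05293273925781)
```

View pics/w4.png

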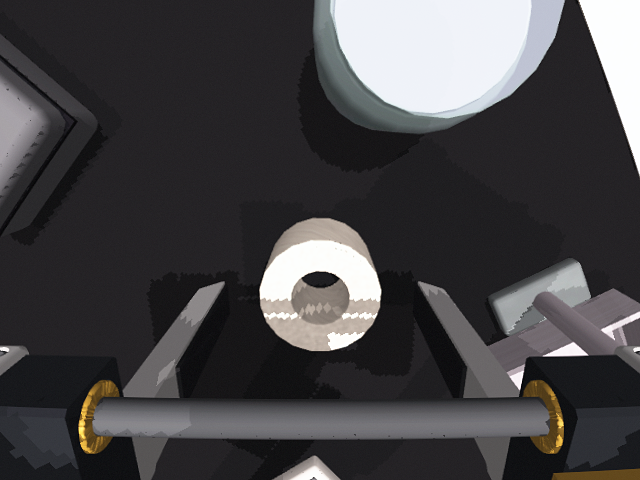

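```bash
python3 -m crank '[[0,0,0,0],[0,0,0,0],[0,0,0,0],[0,0,0,0],[0,0,0,0],[0,0,0,0],[0,0,0,0],[0,0,0,0],[0,0,0,0],[0,0,0,0]]' -0.25
python3 - <<'E'
from h import *
rel()
c=robot.camera_params("wrist");p,d=robot.snapshot("wrist");X=cloud(c,d)
cv2.imwrite("pics/w5.png",p[:,:,::-1])
E
```

```text
time: 13.0
tool_pos: [0.5459, 0.3478, 0.024]
ee_rot: [-3.142, -0.0, 1.044]
wrist_force: [-0.2, -0.0, 0.8]
width: 0.0588
t 13.0 p [0.5459 0.3478 0.024 ] yaw 59.8 F [-0.2 -0.   0.8] w 0.0588
total units xyz [0. 0. 0.] turn None
```

View pics/w5.png

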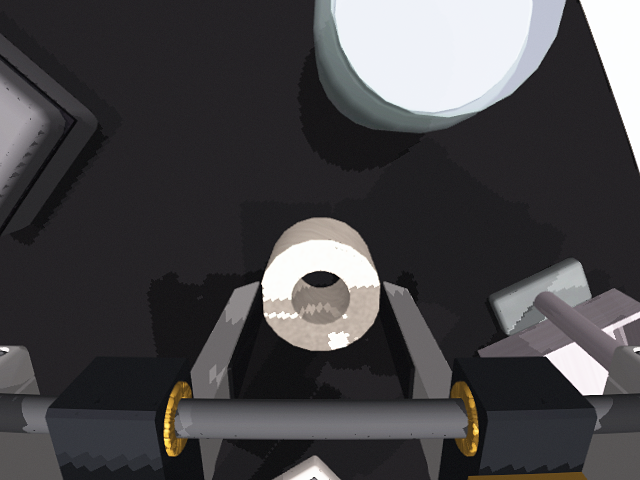

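```bash
python3 -m crank '[[0,0,-0.02,0],[0,0,-0.05,0],[0,0,-0.05,0],[0,0,-0.05,0],[0,0,-0.05,0],[0,0,0,0],[0,0,0,0],[0,0,0,0],[0,0,0,0],[0,0,0,0]]' 
python3 - <<'E'
from h import *
rel()
c=robot.camera_params("wrist");p,d=robot.snapshot("wrist");X=cloud(c,d)
cv2.imwrite("pics/w6.png",p[:,:,::-1])
E
```

```text
time: 14.3
tool_pos: [0.5457, 0.3477, 0.0677]
ee_rot: [-3.141, 0.0, 1.044]
wrist_force: [0.0, -0.4, 1.0]
width: 0.0588
t 14.3 p [0.5457 0.3477 0.0677] yaw 59.8 F [ 0.  -0.4  1. ] w 0.0588
total units xyz [0. 0. 0.] turn None
```

View pics/w6.png

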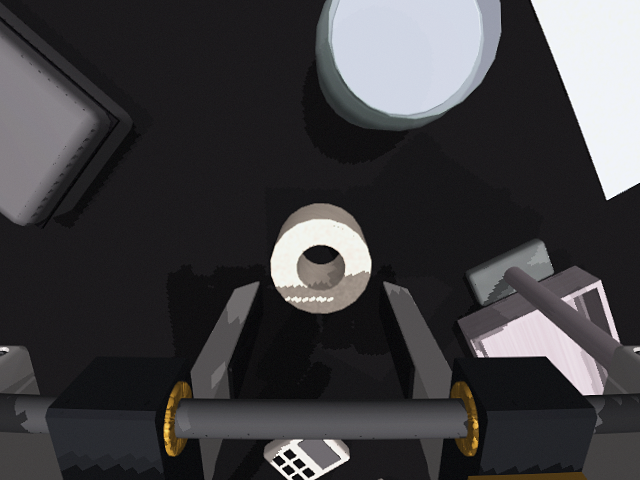

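```bash
python3 - <<'E'
from h import *
from scipy.spatial.transform import Rotation as R
o=robot.get_obs();T=R.from_euler('xyz',o["ee_rot"]).as_matrix();t=o["tool_pos"]
c=robot.camera_params("wrist");p,d=robot.snapshot("wrist");X=cloud(c,d)
W=c["world_from_camera"];Ci=np.linalg.inv(W)
for q in([0,0,0],[0,0,.008],[0,.03,.008],[0,-.03,.008],[0,-.03,-.011],[0,-.03,-.03]):
    w=t+T@np.array(q);cc=Ci[:3,:3]@w+Ci[:3,3];K=np.array([[c["fx"],0,c["cx"]],[0,c["fy"],c["cy"]],[0,0,1]]);print(q,cv2.projectPoints(cc.reshape(1,3),np.zeros(3),np.zeros(3),K,np.array(c["distortion"]))[0].ravel().round(1))
for u,v in((250,286),(245,290),(240,300),(250,300),(230,330),(215,350),(395,290),(232,375),(410,330),(322,250),(320,220)):
    print(u,v,(T.T@(X[v,u]-t)).round(4),p[v,u],d[v,u])
E
```

```text
[0, 0, 0] [320.9 276.7]
[0, 0, 0.008] [320.9 271.7]
[0, 0.03, 0.008] [370.8 271.6]
[0, -0.03, 0.008] [271.  271.7]
[0, -0.03, -0.011] [266.9 284.1]
[0, -0.03, -0.03] [261.9 298.8]
250 286 [ 0.0101 -0.0343 -0.037 ] [111 109 108] 0.18776546
245 290 [ 0.0103 -0.0357 -0.0423] [109 105 105] 0.18263587
240 300 [ 0.0104 -0.0359 -0.0533] [109 107 107] 0.17205325
250 300 [ 0.0104 -0.0315 -0.0533] [110 107 108] 0.17205565
230 330 [ 0.0102 -0.0346 -0.0792] [81 78 79] 0.14730953
215 350 [ 0.0103 -0.0367 -0.0933] [83 80 81] 0.13378721
395 290 [ 0.0102  0.0349 -0.0421] [112 108 109] 0.18282479
232 375 [ 0.0052 -0.0297 -0.1003] [12 12 14] 0.12859647
410 330 [ 0.0101  0.0339 -0.0792] [84 80 81] 0.14740092
322 250 [-0.0053  0.0008  0.0663] [24 25 26] 0.29112047
320 220 [ 0.0295 -0.0005  0.0178] [242 245 239] 0.23460504
```

```bash
python3 - <<'E'
from h import *
from scipy.spatial.transform import Rotation as R
o=robot.get_obs();T=R.from_euler('xyz',o["ee_rot"]).as_matrix();t=o["tool_pos"]
for n in("scene","top"):
    c=robot.camera_params(n);p,d=robot.snapshot(n);X=cloud(c,d);L=(X-t)@T
    m=(d>0)&(abs(L[...,0])<.02)&(abs(L[...,1])<.06)&(L[...,2]>-.12)&(L[...,2]<.02)
    q=L[m];print(n,len(q));
    for lo in np.arange(-.12,.02,.01):
        s=q[(q[:,2]>=lo)&(q[:,2]<lo+.01)];print(round(lo,2),len(s),s.min(0).round(3) if len(s) else '',s.max(0).round(3) if len(s) else '')
    if n=="scene":
        ys,xs=np.nonzero(m);print(xs.min(),xs.max(),ys.min(),ys.max());cv2.imwrite("pics/s6.png",cv2.resize(p[30:190,340:480,::-1] if 0 else p[max(0,ys.min()-30):ys.max()+60,xs.min()-40:xs.max()+40,::-1],None,fx=5,fy=5,interpolation=cv2.INTER_CUBIC))
E
```

```text
scene 233
-0.12 7 [-0.011 -0.038 -0.12 ] [-0.006 -0.029 -0.112]
-0.11 5 [-0.007 -0.034 -0.109] [-0.003 -0.027 -0.103]
-0.1 1 [-0.002 -0.031 -0.099] [-0.002 -0.031 -0.099]
-0.09 24 [-0.011  0.032 -0.09 ] [ 0.008  0.045 -0.08 ]
-0.08 26 [-0.011  0.034 -0.079] [ 0.007  0.045 -0.07 ]
-0.07 29 [-0.012 -0.036 -0.069] [ 0.008  0.045 -0.06 ]
-0.06 33 [-0.011 -0.032 -0.06 ] [ 0.007  0.046 -0.05 ]
-0.05 36 [-0.012 -0.037 -0.05 ] [ 0.007  0.045 -0.041]
-0.04 23 [-0.011 -0.042 -0.04 ] [ 0.004  0.042 -0.03 ]
-0.03 1 [-0.011 -0.032 -0.03 ] [-0.011 -0.032 -0.03 ]
-0.02 0  
-0.01 0  
-0.0 0  
0.01 48 [-0.019 -0.028  0.015] [0.019 0.035 0.02 ]
395 415 173 229
top 109
-0.12 0  
-0.11 0  
-0.1 0  
-0.09 0  
-0.08 0  
-0.07 0  
-0.06 2 [-0.011 -0.038 -0.055] [-0.01  -0.033 -0.052]
-0.05 5 [-0.01  -0.041 -0.048] [-0.01  -0.033 -0.042]
-0.04 3 [-0.009 -0.038 -0.04 ] [-0.008 -0.03  -0.035]
-0.03 0  
-0.02 0  
-0.01 0  
-0.0 0  
0.01 99 [-0.02  -0.031  0.01 ] [0.02  0.026 0.02 ]
```

View pics/s6.png

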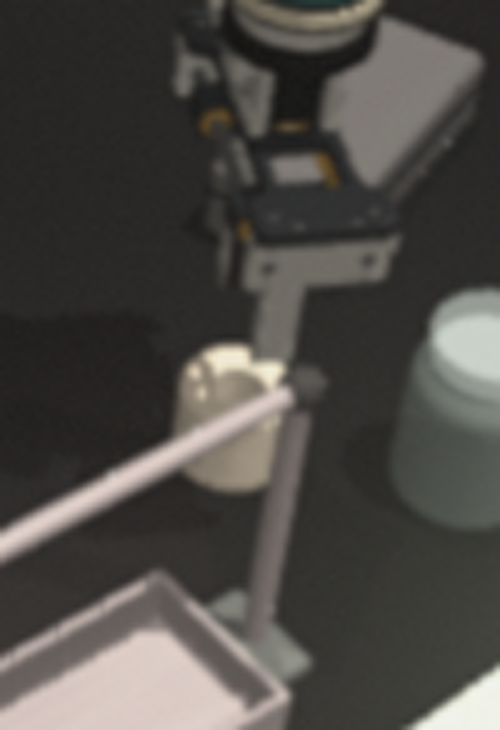

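All three cameras agree that the real fingertips end about 34 mm above the reported TCP height (tool z ≈ −0.034), not 8 mm ahead of it. The fingers were closing above the filter the whole time. From here I'll use tip z = TCP z + 0.034.

```bash
python3 -m crank '[[0,0,0,0],[0,0,0,0],[0,0,0,0],[0,0,0.05,0],[0,0,0.1,0],[0,0,0.1,0],[0,0,0.1,0],[0,0,0.05,0],[0,0,0,0],[0,0,0,0]]' -1
python3 -m crank '[[0,0,0,0],[0,0,0,0],[0,0,0,0],[0,0,0,0],[0,0,0,0],[0,0,0,0],[0,0,0,0],[0,0,0,0],[0,0,0,0],[0,0,0,0]]' 1
python3 - <<'E'
from h import *
rel()
c=robot.camera_params("wrist");p,d=robot.snapshot("wrist");X=cloud(c,d)
cv2.imwrite("pics/w7.png",p[:,:,::-1])
E
```

```text
time: 15.75
tool_pos: [0.5466, 0.3482, -0.0111]
ee_rot: [3.141, -0.002, 1.044]
wrist_force: [-0.8, 0.2, 0.4]
width: 0.0941
time: 17.0
tool_pos: [0.546, 0.3479, -0.0117]
ee_rot: [3.141, -0.001, 1.044]
wrist_force: [-1.1, -0.3, 3.5]
width: 0.0638
t 17.0 p [ 0.546   0.3479 -0.0117] yaw 59.8 F [-1.1 -0.3  3.5] w 0.0638
total units xyz [0. 0. 0.] turn None
```

View pics/w7.png

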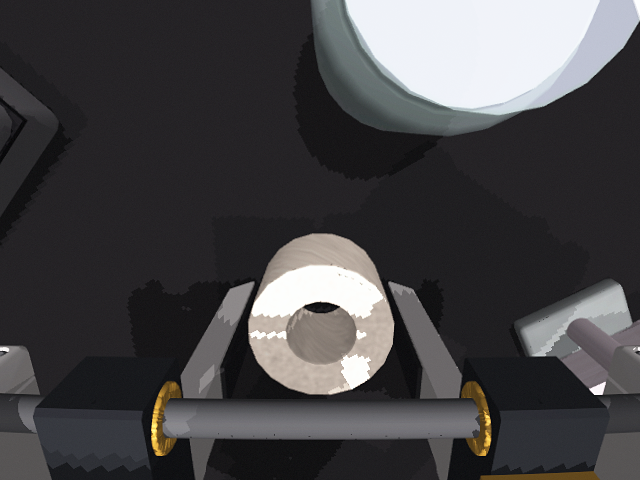

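```bash
python3 -m crank '[[0,0,-0.05,0],[0,0,-0.1,0],[0,0,-0.15,0],[0,0,-0.2,0],[0,0,-0.2,0],[0,0,-0.2,0],[0,0,-0.2,0],[0,0,-0.1,0],[0,0,-0.05,0],[0,0,0,0]]'
python3 - <<'E'
from h import *
rel(.455,-.354,.15)
E
```

```text
time: 18.3
tool_pos: [0.5461, 0.3478, 0.2389]
ee_rot: [3.141, -0.001, 1.044]
wrist_force: [0.2, 0.3, -1.2]
width: 0.0636
t 18.3 p [0.5461 0.3478 0.2389] yaw 59.8 F [ 0.2  0.3 -1.2] w 0.0636
total units xyz [-3.2618  1.3717  0.4446] turn None
```

```bash
python3 -m crank '[[-0.12,0.05,0,0],[-0.2,0.084,0,0],[-0.25,0.105,0,0],[-0.25,0.105,0,0],[-0.25,0.105,0,0],[-0.25,0.105,0,0],[-0.25,0.105,0,0],[-0.25,0.105,0,0],[-0.25,0.105,0,0],[-0.25,0.105,0,0]]'
python3 -m crank '[[-0.25,0.105,0,0],[-0.25,0.105,0,0],[-0.22,0.095,0,0],[-0.2,0.09,0,0],[-0.15,0,0,0],[-0.12,0,0,0],[-0.05,0,0,0],[0,0,0,0],[0,0,0,0],[0,0,0,0]]'
python3 - <<'E'
from h import *
rel(.455,-.354,.15)
c=robot.camera_params("wrist");p,d=robot.snapshot("wrist");X=cloud(c,d)
cv2.imwrite("pics/w8.png",p[:,:,::-1]);np.save("pics/w8.npy",X)
E
```

```text
time: 19.55
tool_pos: [0.4797, -0.1526, 0.2364]
ee_rot: [-3.139, 0.0, 1.044]
wrist_force: [0.0, 0.3, -1.4]
width: 0.0638
time: 20.8
tool_pos: [0.4249, -0.4045, 0.2381]
ee_rot: [3.141, -0.0, 1.045]
wrist_force: [-0.4, -0.2, -0.4]
width: 0.0636
t 20.8 p [ 0.4249 -0.4045  0.2381] yaw 59.9 F [-0.4 -0.2 -0.4] w 0.0636
total units xyz [0.294  0.0034 0.4405] turn None
```

View pics/w8.png

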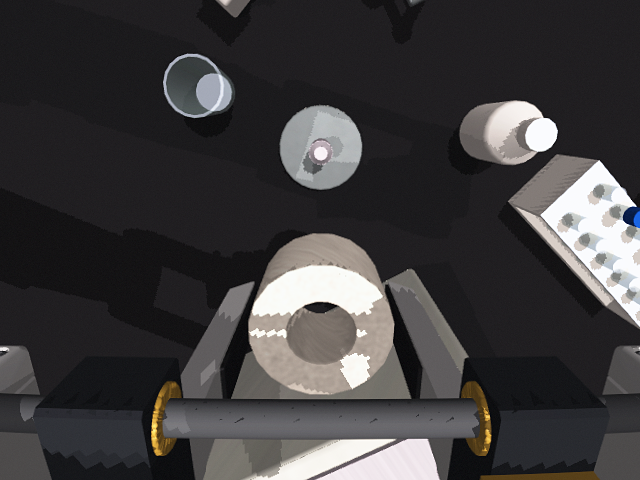

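The spindle tip shows at (320,152), the base disc around (321,147), and the held filter ring at (321,329).

```bash
python3 - <<'E'
from h import *
from scipy.spatial.transform import Rotation as R
o=robot.get_obs();T=R.from_euler('xyz',o["ee_rot"]).as_matrix();t=o["tool_pos"]
X=np.load("pics/w8.npy");im=cv2.imread("pics/w8.png");c=robot.camera_params("wrist")
s=X[80:200,260:380].reshape(-1,3);b=s[(abs(s[:,2]-.02)<.006)];ci=cv2.minEnclosingCircle((b[:,:2]*1000).astype(np.float32));print("base",ci)
q=s[s[:,2]>.084];print("spindle tip",len(q),q.mean(0),q.max(0))
m=np.zeros(im.shape[:2],bool);m[225:400,240:400]=1
L=(X-t)@T
for zz in(-.07,-.065,-.06,-.055):
    f=L[m&(abs(L[...,2]-zz)<.004)&(abs(L[...,1])<.036)];print(zz,len(f))
top=L[270:300,315:325,2];print(np.median(top),L[390,320],L[280,320],L[330,260],L[330,385])
f=L[m&(abs(L[...,2]-np.median(top))<.005)];print(cv2.minEnclosingCircle((f[:,:2]*1000).astype(np.float32)))
# ring outline by ray onto plane
e=[P(c,u,v,z=t[2]-np.median(top)) for u,v in((321,265),(321,393),(249,325),(394,325))];print((np.array(e)-t)@T)
print("base in tool",T.T@(np.array([ci[0][0]/1000,ci[0][1]/1000,0])-t))
E
```

```text
base ((454.364990234375, -352.0313720703125), 45.222373962402344)
spindle tip 460 [ 0.45629058 -0.34922628  0.13727331] [ 0.46748535 -0.3309906   0.44865712]
-0.07 302
-0.065 11683
-0.06 12805
-0.055 1668
-0.06237612826961272 [-0.02987811 -0.00048662 -0.06247319] [ 0.02359022 -0.00040641 -0.06179593] [ 0.00087982 -0.02610178 -0.06265273] [ 0.00062794  0.02743006 -0.06231031]
((2.22908878326416, -0.721369743347168), 35.18952941894531)
[[ 3.02544855e-02  2.47499998e-05 -6.23720810e-02]
 [-3.17264299e-02 -2.66913053e-05 -6.23803808e-02]
 [ 2.99359329e-03 -3.07346770e-02 -6.23858944e-02]
 [ 2.91211006e-03  3.11747799e-02 -6.23654354e-02]]
base in tool [ 0.06025833 -0.00097556  0.23815268]
```

```bash
python3 - <<'E'
from h import *
c=robot.camera_params("wrist");print(P(c,320,152,z=.092),P(c,320.5,147.5,z=.02))
rel(.4545,-.352)
E
python3 -m crank '[[0.05,-0.004,0,0],[0.1,0,0.05,0],[0.1,0,0.1,0],[0.05,0,0.1,0],[0.003,0,0.1,0],[0,0,0.1,0],[0,0,0.1,0],[0,0,0.05,0],[0,0,0,0],[0,0,0,0]]'
python3 - <<'E'
from h import *
rel(.4545,-.352,.01)
p,d=robot.snapshot("scene");cv2.imwrite("pics/s9.png",cv2.resize(p[220:400,70:250,::-1],None,fx=3.3,fy=3.3,interpolation=cv2.INTER_CUBIC))
p,d=robot.snapshot("wrist");cv2.imwrite("pics/w9.png",p[:,:,::-1])
E
```

```text
[ 0.45496048 -0.35148029  0.092     ] [ 0.45529649 -0.35176175  0.02      ]
t 20.85 p [ 0.4249 -0.4046  0.2381] yaw 59.9 F [ 1.2 -0.5 -1. ] w 0.0636
total units xyz [ 0.3019 -0.004   0.    ] turn None
time: 22.1
tool_pos: [0.4547, -0.3526, 0.1189]
ee_rot: [3.14, 0.0, 1.044]
wrist_force: [-0.1, -0.6, 0.0]
width: 0.0636
t 22.1 p [ 0.4547 -0.3526  0.1189] yaw 59.8 F [-0.1 -0.6  0. ] w 0.0636
total units xyz [ 0.0021 -0.0027  0.5446] turn None
```

View pics/s9.png

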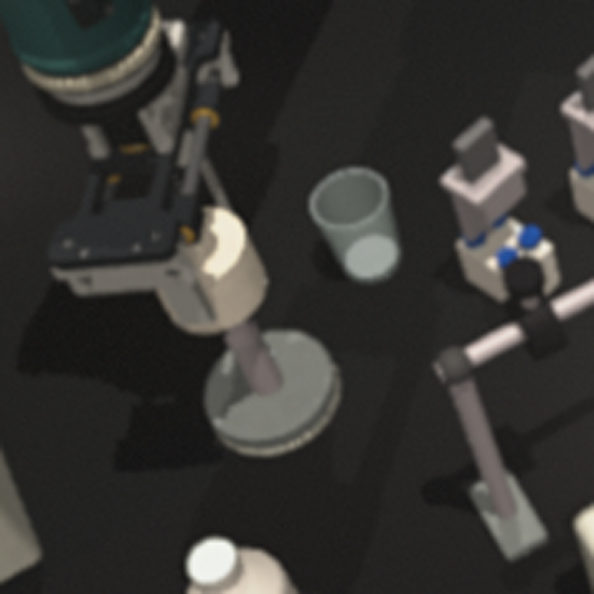

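View pics/w9.png

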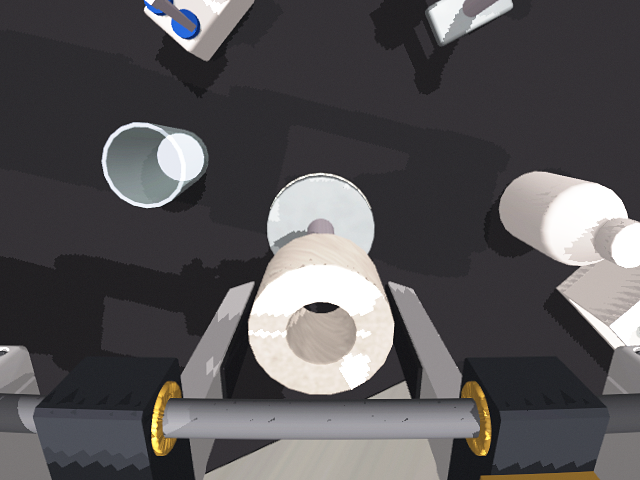

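```bash
python3 -m crank '[[0.002,-0.003,0.03,0],[0,0,0.04,0],[0,0,0.04,0],[0,0,0.04,0],[0,0,0.04,0],[0,0,0.04,0],[0,0,0.04,0],[0,0,0.02,0],[0,0,0,0],[0,0,0,0]]'
```

```text
time: 23.45
tool_pos: [0.4541, -0.3521, 0.0603]
ee_rot: [3.141, 0.0, 1.044]
wrist_force: [-0.3, 0.2, -1.3]
width: 0.0636
```

```bash
python3 -m crank '[[0,0,0.04,0],[0,0,0.04,0],[0,0,0.04,0],[0,0,0.04,0],[0,0,0.04,0],[0,0,0.03,0],[0,0,0.015,0],[0,0,0.01,0],[0,0,0,0],[0,0,0,0]]'
```

```text
time: 24.7
tool_pos: [0.4541, -0.3521, 0.0093]
ee_rot: [3.141, 0.0, 1.044]
wrist_force: [0.0, -0.4, -1.4]
width: 0.0639
```

Now release and retreat, then rotate toward yaw ~108° for carrier D.

```bash
python3 -m crank '[[0,0,0.006,0],[0,0,0,0],[0,0,0,0],[0,0,0,0],[0,0,-0.05,0],[0,0,-0.15,0],[0,0,-0.25,0],[0,0,-0.25,0],[0,0,-0.25,0],[0,0,-0.25,0]]' -1
python3 - <<'E'
from h import *
rel(.465,-.167,.27,108)
p,d=robot.snapshot("scene");cv2.imwrite("pics/s10.png",cv2.resize(p[220:400,70:250,::-1],None,fx=3,fy=3,interpolation=cv2.INTER_CUBIC))
for n in("scene","wrist"):
    c=robot.camera_params(n);p,d=robot.snapshot(n);X=cloud(c,d)
    t=X[(d>0)&(abs(X[...,2]-.07)<.006)&(np.hypot(X[...,0]-.455,X[...,1]+.352)<.045)];print(n,len(t),np.median(t,0),cv2.minEnclosingCircle((t[:,:2]*1000).astype(np.float32)))
E
```

```text
time: 25.95
tool_pos: [0.4537, -0.3518, 0.2504]
ee_rot: [3.14, 0.0, 1.044]
wrist_force: [0.1, -0.2, 0.2]
width: 0.094
t 25.95 p [ 0.4537 -0.3518  0.2504] yaw 59.8 F [ 0.1 -0.2  0.2] w 0.094
total units xyz [ 0.827  -0.416  -0.0979] turn -0.5355
scene 448 [ 0.46148447 -0.35566041  0.06920513] ((454.5704650878906, -356.43585205078125), 33.15583419799805)
wrist 2326 [ 0.45420824 -0.35164702  0.07081721] ((453.0566101074219, -353.4724426269531), 31.893861770629883)
```

View pics/s10.png

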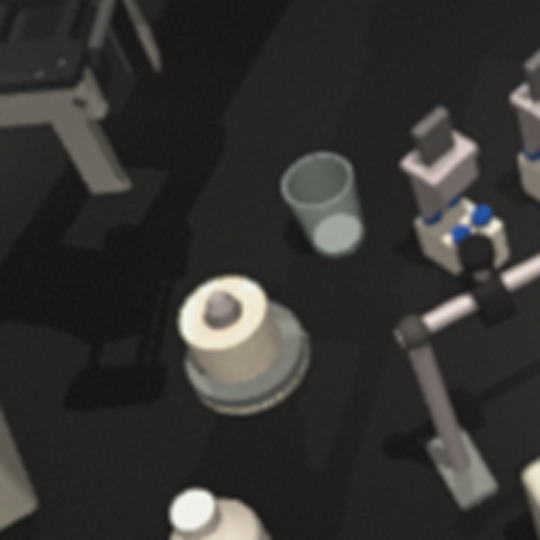

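```bash
python3 -m crank '[[0.12,-0.06,-0.02,0],[0.2,-0.1,-0.02,0],[0.2,-0.1,-0.02,0],[0.2,-0.1,-0.02,0],[0.107,-0.056,-0.02,0],[0,0,0,-0.107],[0,0,0,-0.107],[0,0,0,-0.107],[0,0,0,-0.107],[0,0,0,-0.107]]' -1
cat >> h.py <<'E'
from scipy.spatial.transform import Rotation as R
def tab(name,x0,y0,ztop=.170,pic=None):
    o=robot.get_obs();c=robot.camera_params(name);p,d=robot.snapshot(name);X=cloud(c,d)
    if pic: cv2.imwrite(pic,p[:,:,::-1])
    m=(d>0)&(abs(X[...,2]-ztop)<.004)&(np.hypot(X[...,0]-x0,X[...,1]-y0)<.03);t=X[m]
    r=cv2.minAreaRect((t[:,:2]*1000).astype(np.float32));b=cv2.boxPoints(r)
    e=b[1]-b[0];f=b[2]-b[1];e=e if np.hypot(*e)>np.hypot(*f) else f;e=e*np.sign(e[1])
    ys,xs=np.nonzero(m);print(name,"px",xs.mean().round(),ys.mean().round(),"n",len(t),"c",np.round(r[0],1),"size",np.round(r[1],1),"carrier yaw",round(float(np.degrees(np.arctan2(-e[0],e[1]))),1))
    m=(d>0)&(abs(X[...,2]-(ztop-.04))<.005)&(np.hypot(X[...,0]-x0,X[...,1]-y0)<.04);t=X[m];r=cv2.minAreaRect((t[:,:2]*1000).astype(np.float32));print("  saddle",np.round(r[0],1),np.round(r[1],1),round(r[2],1))
E
python3 - <<'E'
from h import *
tab("wrist",.465,-.167,pic="pics/w11.png")
rel(.465,-.167,.102,108)
E
```

```text
time: 27.35
tool_pos: [0.4641, -0.1653, 0.2659]
ee_rot: [-3.139, -0.003, 1.891]
wrist_force: [0.7, 0.4, -0.8]
width: 0.094
wrist px 323.0 233.0 n 426 c [ 466.8 -165.8] size [ 9.1 30. ] carrier yaw 18.2
  saddle [ 466.3 -166. ] [34.7 46.5] 17.7
t 27.4 p [ 0.4641 -0.1653  0.2659] yaw 108.5 F [ 0.7 -0.3 -0.2] w 0.0941
total units xyz [-0.0094  0.0018  0.8197] turn 0.0059
```

View pics/w11.png

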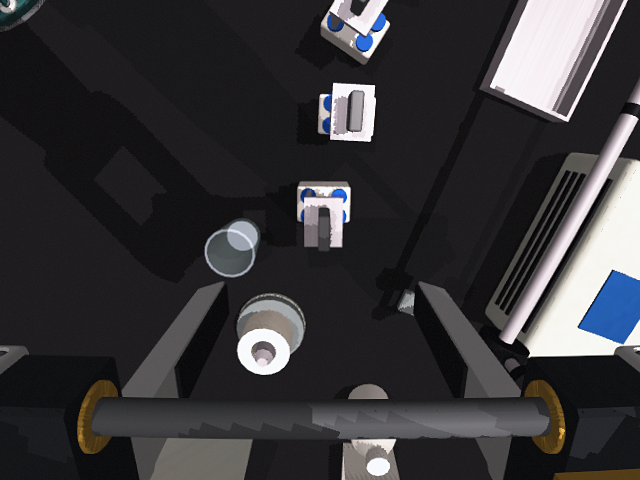

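```bash
python3 - <<'E'
from h import *
c=robot.camera_params("scene");d=np.load("pics/scene0.npy");X=cloud(c,d)
for n,x,y,a in(("A",.453,.0975,7),("B",.439,.018,-14.5),("C",.460,-.068,16),("D",.4665,-.166,18),("turq",.345,.126,15)):
    ca,sa=np.cos(np.radians(a)),np.sin(np.radians(a));dx=X[...,0]-x;dy=X[...,1]-y
    l=np.stack([dx*ca+dy*sa,-dx*sa+dy*ca,X[...,2]],-1)
    for lo,hi in((.065,.095),(.102,.12)):
        m=(d>0)&(l[...,2]>lo)&(l[...,2]<hi)&(abs(l[...,0])<.04)&(abs(l[...,1])<.017)
        print(n,lo,m.sum(),np.round(np.percentile(l[m][:,0],[10,50,90]),3) if m.sum() else '')
E
```

```text
A 0.065 41 [-0.015 -0.013 -0.012]
A 0.102 54 [0.015 0.017 0.018]
B 0.065 14 [-0.014 -0.013 -0.012]
B 0.102 63 [0.015 0.017 0.019]
C 0.065 36 [-0.015 -0.014 -0.012]
C 0.102 53 [0.015 0.016 0.018]
D 0.065 35 [-0.016 -0.015 -0.013]
D 0.102 64 [0.014 0.015 0.017]
turq 0.065 68 [0.013 0.018 0.024]
turq 0.102 41 [0.012 0.018 0.023]
```

All four white hooks open to +x: the spine is at −13 mm and the lip at +16 mm. The turquoise one is reversed. Gripping D now.

```bash
python3 - <<'E'
from h import *
rel(.4668,-.1658,.102,108)
E
python3 -m crank '[[-0.006,0.012,0.05,0.005],[0,0,0.12,0],[0,0,0.15,0],[0,0,0.15,0],[0,0,0.15,0],[0,0,0.12,0],[0,0,0.06,0],[0,0,0.02,0],[0,0,0,0],[0,0,0,0]]'
python3 -m crank '[[0,0,0,0],[0,0,0,0],[0,0,0,0],[0,0,0,0],[0,0,0,0],[0,0,0,0],[0,0,0,0],[0,0,0,0],[0,0,0,0],[0,0,0,0]]' 1
```

```text
t 27.4 p [ 0.4641 -0.1653  0.2659] yaw 108.5 F [ 0.7 -0.3 -0.2] w 0.0941
total units xyz [-0.0066  0.0123  0.8197] turn 0.0059
time: 28.65
tool_pos: [0.4685, -0.1678, 0.1049]
ee_rot: [3.14, 0.001, 1.876]
wrist_force: [0.4, -1.1, 0.7]
width: 0.0939
time: 29.9
tool_pos: [0.4677, -0.1675, 0.1037]
ee_rot: [-3.141, -0.0, 1.876]
wrist_force: [-0.3, -0.3, -0.6]
width: 0.0099
```

```bash
python3 -m crank '[[0,0,-0.04,0],[0,0,-0.1,0],[0,0,-0.15,0],[0,0,-0.15,0],[0,0.1,-0.08,0],[0,0.2,-0.0375,0],[0,0.15,0,0],[0,0.05,0,0.07],[0,0,0,0.08],[0,0,0,0.071]]'
python3 - <<'E'
from h import *
rel(.568,.0353,.215,87.6)
E
```

```text
time: 31.15
tool_pos: [0.5633, -0.1372, 0.215]
ee_rot: [-3.141, -0.0, 1.526]
wrist_force: [-0.3, 0.6, -2.4]
width: 0.0095
t 31.15 p [ 0.5633 -0.1372  0.215 ] yaw 87.4 F [-0.3  0.6 -2.4] w 0.0095
total units xyz [ 8.628e-01 -1.540e-02  2.000e-04] turn -0.002
```

```bash
python3 -m crank '[[0.1,0,0,0],[0.2,0,0,0],[0.25,-0.005,0,0],[0.2,-0.01,0,0],[0.1,0,0,0],[0.013,0,0,0],[0,0,0,0],[0,0,0,0],[0,0,0,0],[0,0,0,0]]'
python3 - <<'E'
from h import *
rel(.648,.0353,.215,87.6)
c=robot.camera_params("wrist");p,d=robot.snapshot("wrist");cv2.imwrite("pics/w12.png",p[:,:,::-1]);X=cloud(c,d)
# rail in wrist view
m=(d>0)&(abs(X[...,2]-.193)<.012)&(abs(X[...,0]-.645)<.02)&(X[...,1]<.2)&(p.min(-1)>110);t=X[m];print(len(t),t[:,2].max() if len(t) else 0)
k=np.polyfit(t[:,1],t[:,0],1);print(k,np.percentile(t[:,1],[0,100]))
for u in range(0):pass
E
```

```text
time: 32.4
tool_pos: [0.5674, 0.0345, 0.2153]
ee_rot: [-3.142, 0.0, 1.528]
wrist_force: [0.5, 0.3, -1.2]
width: 0.0097
t 32.4 p [0.5674 0.0345 0.2153] yaw 87.6 F [ 0.5  0.3 -1.2] w 0.0097
total units xyz [0.0214 0.4026 0.0013] turn -0.0005
5985 0.1991901793724514
[0.04095894 0.64642985] [-0.0403312   0.18138808]
```

View pics/w12.png

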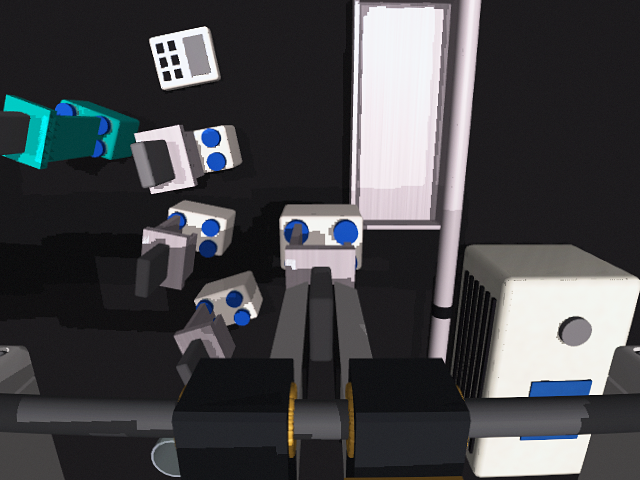

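```bash
python3 - <<'E'
from h import *
c=robot.camera_params("wrist")
print(P(c,441,312,z=.193),P(c,441,304,z=.193),P(c,440,319,z=.193))
E
```

```text
[ 0.64599809 -0.00333173  0.193     ] [0.64569824 0.00255075 0.193     ] [ 0.64559114 -0.00851478  0.193     ]
```

```bash
python3 -m crank '[[0.02,0.05,0,0],[0,0.1,0,0],[0,0.1,0,0],[0,0.1,0,0],[0,0.05,0,0],[0,0.003,0,0],[0,0,0.03,0],[0,0,0.06,0],[0,0,0.06,0],[0,0,0.03,0]]'
python3 - <<'E'
from h import *
rel(.648,.0353,.178,87.6)
E
```

```text
time: 33.7
tool_pos: [0.6471, 0.0358, 0.1775]
ee_rot: [-3.139, -0.0, 1.529]
wrist_force: [-1.4, -1.2, 22.8]
width: 0.0096
t 33.7 p [0.6471 0.0358 0.1775] yaw 87.6 F [-1.4 -1.2 22.8] w 0.0096
total units xyz [-0.0022  0.0048 -0.0023] turn 0.0001
```

```bash
python3 -m crank '[[0,0,-0.01,0],[0,0,0,0],[0,0,0,0],[0,0,0,0],[0,0,0,0],[0,0,0,0],[0,0,0,0],[0,0,0,0],[0,0,0,0],[0,0,0,0]]' 
python3 -m crank '[[0,0,0,0],[0,0,0,0],[0,0,0,0],[0,0,0,0],[0,0,0,0],[0,0,-0.1,0],[0,0,-0.2,0],[0,0,-0.1,0],[0,0,-0.04,0],[0,0,0,0]]' -1
python3 - <<'E'
from h import *
c=robot.camera_params("wrist");p,d=robot.snapshot("wrist");cv2.imwrite("pics/w13.png",p[:,:,::-1])
tab("wrist",.648,.037,ztop=.244)
tab("wrist",.460,-.068)
rel(.460,-.068,.27,106)
E
```

```text
time: 34.95
tool_pos: [0.648, 0.0358, 0.1813]
ee_rot: [-3.142, -0.0, 1.529]
wrist_force: [0.3, 0.1, -1.5]
width: 0.0096
time: 36.2
tool_pos: [0.6481, 0.0358, 0.2693]
ee_rot: [3.141, -0.0, 1.529]
wrist_force: [-0.7, 0.2, -0.5]
width: 0.0939
wrist px 320.0 257.0 n 702 c [647.3  38.7] size [29.5  9.8] carrier yaw -2.8
  saddle [647.3  31.2] [60.5 35. ] 87.7
wrist px 122.0 345.0 n 372 c [460.1 -66.1] size [10.8 30.3] carrier yaw 15.1
  saddle [459.3 -66.1] [35.9 47.1] 16.0
t 36.35 p [0.6475 0.0358 0.2675] yaw 87.6 F [ 0.1 -0.3 -0.3] w 0.0942
total units xyz [-0.5574 -0.9152 -0.0124] turn -0.2043
```

View pics/w13.png

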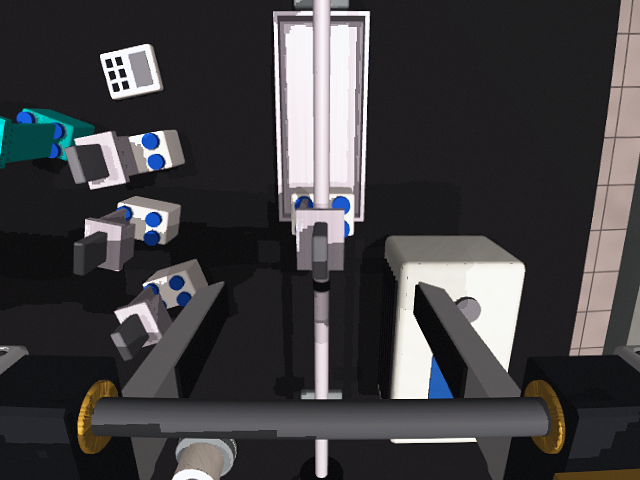

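```bash
python3 -m crank '[[-0.05,-0.08,0,0],[-0.11,-0.18,0,0],[-0.12,-0.2,0,0],[-0.12,-0.2,0,0],[-0.1,-0.17,0,0],[-0.05,-0.085,0,0],[0,0,0,-0.101],[0,0,0,-0.101],[0,0,0,0],[0,0,0,0]]' -1
python3 - <<'E'
from h import *
tab("wrist",.460,-.067,pic="pics/w14.png")
rel(.460,-.067,.102,106)
E
```

```text
time: 37.6
tool_pos: [0.4608, -0.0664, 0.2688]
ee_rot: [-3.141, -0.001, 1.845]
wrist_force: [-0.5, 0.7, -0.1]
width: 0.0937
wrist px 319.0 231.0 n 423 c [459.2 -66.6] size [ 9.2 29.7] carrier yaw 15.7
  saddle [458.8 -67. ] [34.7 46.3] 16.1
t 37.65 p [ 0.4608 -0.0664  0.2689] yaw 105.7 F [-0.5  0.1 -0. ] w 0.0939
total units xyz [-0.0019 -0.0046  0.8345] turn -0.0032
```

View pics/w14.png

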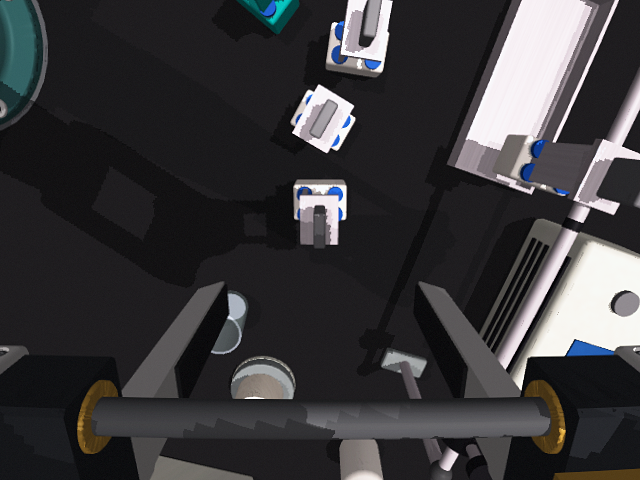

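Carrier C is directly under the jaws at (319,231) and D hangs at upper right. Gripping C.

```bash
python3 -m crank '[[-0.002,-0.006,0.05,0],[0,0,0.12,0],[0,0,0.15,0],[0,0,0.15,0],[0,0,0.15,0],[0,0,0.12,0],[0,0,0.06,0],[0,0,0.03,0],[0,0,0,0],[0,0,0,0]]'
python3 -m crank '[[0,0,0,0],[0,0,0,0],[0,0,0,0],[0,0,0,0],[0,0,0,0],[0,0,0,0],[0,0,0,0],[0,0,0,0],[0,0,0,0],[0,0,0,0]]' 1
```

```text
time: 38.9
tool_pos: [0.4603, -0.0674, 0.1044]
ee_rot: [3.14, 0.001, 1.846]
wrist_force: [0.4, 0.1, 0.9]
width: 0.0943
time: 40.15
tool_pos: [0.4596, -0.0672, 0.1033]
ee_rot: [3.141, -0.0, 1.846]
wrist_force: [-0.2, -0.3, -0.1]
width: 0.01
```

```bash
python3 -m crank '[[0,0,-0.04,0],[0,0,-0.1,0],[0,0,-0.15,0],[0,0,-0.15,0],[0,0.1,-0.08,0],[0,0.2,-0.04,0],[0,0.15,0,0],[0,0.05,0,0.07],[0,0,0,0.07],[0,0,0,0.061]]'
python3 - <<'E'
from h import *
rel(.57,.088,.215,87.6)
E
```

```text
time: 41.4
tool_pos: [0.5557, -0.0398, 0.2148]
ee_rot: [-3.14, -0.0, 1.528]
wrist_force: [-0.1, 1.8, -2.0]
width: 0.0095
t 41.4 p [ 0.5557 -0.0398  0.2148] yaw 87.5 F [-0.1  1.8 -2. ] w 0.0095
total units xyz [ 0.6416  0.0438 -0.001 ] turn -0.0007
```

```bash
python3 -m crank '[[0.1,0.01,0,0],[0.2,0.02,0,0],[0.2,0.015,0,0],[0.1,0,0,0],[0.052,0,0,0],[0,0,0,0],[0,0.05,0,0],[0,0.1,0,0],[0,0.1,0,0],[0,0.05,0,0]]'
python3 - <<'E'
from h import *
rel(.650,.090,.181,87.6)
E
```

```text
time: 42.65
tool_pos: [0.6311, 0.0861, 0.2146]
ee_rot: [-3.141, 0.0, 1.529]
wrist_force: [-0.0, -0.4, -2.9]
width: 0.0099
t 42.65 p [0.6311 0.0861 0.2146] yaw 87.6 F [-0.  -0.4 -2.9] w 0.0099
total units xyz [0.0235 0.0935 0.1682] turn -0.0001
```

```bash
python3 -m crank '[[0.02,0.05,0,0],[0,0.043,0,0],[0,0,0,0],[0,0,0.03,0],[0,0,0.05,0],[0,0,0.05,0],[0,0,0.03,0],[0,0,0.005,0],[0,0,0,0],[0,0,0,0]]'
```

```text
time: 43.9
tool_pos: [0.649, 0.0908, 0.1829]
ee_rot: [3.14, -0.0, 1.531]
wrist_force: [0.2, 0.2, -2.7]
width: 0.0097
```

```bash
python3 -m crank '[[0,0,0.01,0],[0,0,0,0],[0,0,0,0],[0,0,0,0],[0,0,0,0],[0,0,0,0],[0,0,-0.1,0],[0,0,-0.2,0],[0,0,-0.1,0],[0,0,-0.05,0]]' -1
python3 - <<'E'
from h import *
tab("wrist",.650,.092,ztop=.244,pic="pics/w15.png")
tab("wrist",.647,.038,ztop=.244)
tab("wrist",.438,.0185)
rel(.438,.0185,.27,76)
E
```

```text
time: 45.15
tool_pos: [0.6492, 0.0908, 0.2721]
ee_rot: [3.139, -0.0, 1.531]
wrist_force: [-0.9, -0.2, -0.2]
width: 0.0941
wrist px 318.0 257.0 n 662 c [647.4  92.1] size [29.1  9.8] carrier yaw -2.2
  saddle [648.4  83.6] [62.  35.6] 88.6
wrist px 321.0 329.0 n 561 c [647.2  39.3] size [30.3  9.2] carrier yaw -2.2
  saddle [647.7  46.1] [62.8 35.6] 88.4
wrist px 93.0 314.0 n 391 c [439.3  20.4] size [31.3 10.9] carrier yaw -16.8
  saddle [438.5  20.7] [47.  36.5] 75.6
t 45.3 p [0.6487 0.0908 0.27  ] yaw 87.7 F [-0.4 -0.5 -0.7] w 0.094
total units xyz [-4.0320e-01 -1.0384e+00 -2.0000e-04] turn 0.13
```

View pics/w15.png

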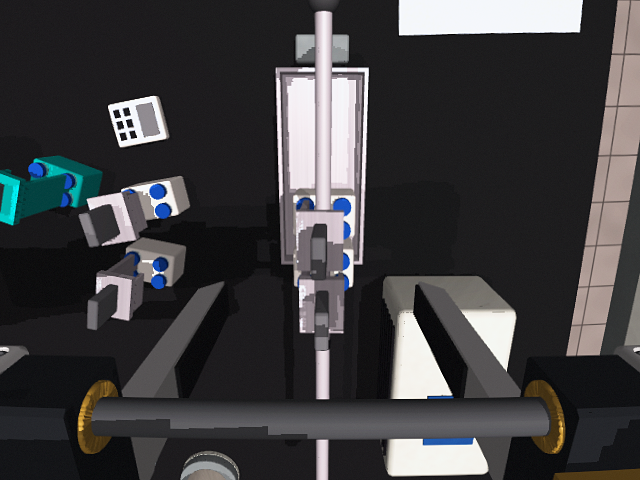

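C hangs at y = 0.092 beside D, and the band is clear. B is next.

```bash
python3 -m crank '[[-0.03,-0.08,0,0],[-0.07,-0.18,0,0],[-0.08,-0.22,0,0],[-0.08,-0.22,0,0],[-0.07,-0.18,0,0],[-0.05,-0.11,0,0],[-0.023,-0.048,0,0],[0,0,0,0.07],[0,0,0,0.065],[0,0,0,0]]' -1
python3 - <<'E'
from h import *
tab("wrist",.438,.0185,pic="pics/w16.png")
rel(.438,.0185,.103,75)
E
```

```text
time: 46.55
tool_pos: [0.4381, 0.0187, 0.2692]
ee_rot: [-3.14, 0.0, 1.32]
wrist_force: [0.1, -0.7, 1.2]
width: 0.0938
wrist px 321.0 229.0 n 422 c [438.5  19.9] size [30.2  9.8] carrier yaw -14.9
  saddle [438.   20.3] [45.7 34.7] 76.0
t 46.6 p [0.4382 0.0187 0.2694] yaw 75.7 F [-0.1 -0.5  0.1] w 0.0942
total units xyz [-9.000e-04 -6.000e-04  8.319e-01] turn 0.0074
```

View pics/w16.png

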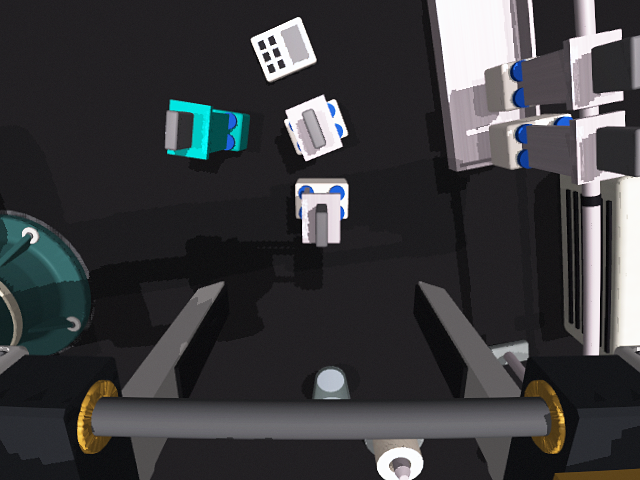

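```bash
python3 -m crank '[[0.005,0,0.05,0.006],[0,0,0.12,0],[0,0,0.15,0],[0,0,0.15,0],[0,0,0.15,0],[0,0,0.12,0],[0,0,0.06,0],[0,0,0.03,0],[0,0,0,0],[0,0,0,0]]'
python3 -m crank '[[0,0,0,0],[0,0,0,0],[0,0,0,0],[0,0,0,0],[0,0,0,0],[0,0,0,0],[0,0,0,0],[0,0,0,0],[0,0,0,0],[0,0,0,0]]' 1
```

```text
time: 47.85
tool_pos: [0.439, 0.0195, 0.1053]
ee_rot: [3.14, -0.0, 1.309]
wrist_force: [-0.2, -0.5, 0.6]
width: 0.0943
time: 49.1
tool_pos: [0.4383, 0.0195, 0.1043]
ee_rot: [3.142, -0.0, 1.309]
wrist_force: [-0.2, 0.9, -0.5]
width: 0.0097
```

```bash
python3 -m crank '[[0,0,-0.04,0],[0,0,-0.1,0],[0,0,-0.15,0],[0,0,-0.15,0],[0,0.12,-0.08,0],[0,0.2,-0.035,0],[0,0.2,0,0],[0,0.08,0,-0.07],[0,0,0,-0.07],[0,0,0,0]]'
python3 - <<'E'
from h import *
rel(.572,.1443,.215,87.6)
E
```

```text
time: 50.35
tool_pos: [0.5543, -0.0116, 0.215]
ee_rot: [-3.141, -0.0, 1.528]
wrist_force: [0.2, -0.4, -1.8]
width: 0.0097
t 50.35 p [ 0.5543 -0.0116  0.215 ] yaw 87.5 F [ 0.2 -0.4 -1.8] w 0.0097
total units xyz [ 0.7826  0.055  -0.    ] turn -0.0008
```

```bash
python3 -m crank '[[0.1,0,0,0],[0.2,0,0,0],[0.2,0,0,0],[0.18,0,0,0],[0.1,0,0,0],[0.003,0,0,0],[0,0,0,0],[0,0.05,0,0],[0,0.1,0,0],[0,0.1,0,0]]'
python3 - <<'E'
from h import *
rel(.6515,.1443,.1815,87.6)
E
```

```text
time: 51.6
tool_pos: [0.612, 0.1415, 0.2154]
ee_rot: [3.141, 0.0, 1.527]
wrist_force: [0.5, -0.1, -2.2]
width: 0.0097
t 51.6 p [0.612  0.1415 0.2154] yaw 87.5 F [ 0.5 -0.1 -2.2] w 0.0097
total units xyz [0.0226 0.1968 0.1694] turn -0.0011
```

```bash
python3 -m crank '[[0.02,0.08,0,0],[0,0.07,0,0],[0,0.035,0,0],[0,0,0,0],[0,0,0.03,0],[0,0,0.05,0],[0,0,0.05,0],[0,0,0.03,0],[0,0,0.005,0],[0,0,0,0]]'
```

```text
time: 52.85
tool_pos: [0.6479, 0.1454, 0.1825]
ee_rot: [3.141, -0.0, 1.529]
wrist_force: [-0.2, 0.1, -1.8]
width: 0.0097
```

```bash
python3 -m crank '[[0,0.017,0.0,0],[0,0,0.008,0],[0,0,0,0],[0,0,0,0],[0,0,0,0],[0,0,0,0],[0,0,0,0],[0,0,0,0],[0,0,0,0],[0,0,0,0]]'
python3 -m crank '[[0,0,0,0],[0,0,0,0],[0,0,0,0],[0,0,0,0],[0,0,0,0],[0,0,0,0],[0,0,-0.1,0],[0,0,-0.2,0],[0,0,-0.1,0],[0,0,-0.05,0]]' -1
python3 - <<'E'
from h import *
tab("wrist",.650,.145,ztop=.244,pic="pics/w17.png")
tab("wrist",.65,.092,ztop=.244)
tab("wrist",.452,.098)
rel(.452,.098,.27,97)
E
```

```text
time: 54.1
tool_pos: [0.6512, 0.1452, 0.1807]
ee_rot: [3.142, -0.0, 1.529]
wrist_force: [0.1, 0.2, -1.6]
width: 0.0096
time: 55.35
tool_pos: [0.6517, 0.1453, 0.2726]
ee_rot: [3.139, -0.001, 1.529]
wrist_force: [0.2, -0.1, 0.2]
width: 0.0938
wrist px 317.0 258.0 n 637 c [649.4 146.3] size [28.8  9.3] carrier yaw -2.3
  saddle [650.1 137.2] [63.  34.9] 87.7
wrist px 317.0 331.0 n 571 c [647.2  92.2] size [30.4  9.7] carrier yaw -2.4
  saddle [648.4  91.9] [79.5 36. ] 89.1
wrist px 100.0 288.0 n 398 c [453.3 100. ] size [11.1 29.7] carrier yaw 9.4
  saddle [453.2  99.6] [36.8 47.4] 7.3
t 55.5 p [0.6512 0.1452 0.2704] yaw 87.6 F [ 0.5 -0.3 -0.2] w 0.0935
total units xyz [-0.2773 -0.9855  0.0019] turn -0.1043
```

View pics/w17.png

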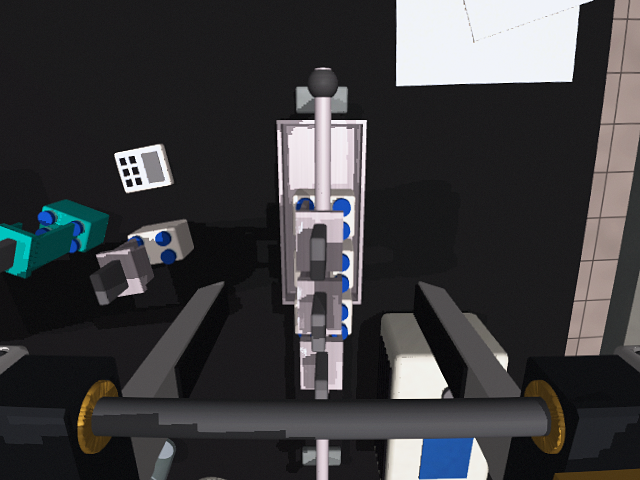

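Three now hang in a row, at y ≈ 0.039, 0.092 and 0.146. The last white one, A, is at (122,280); the turquoise one beside it at (55,240) is not meant.

```bash
python3 -m crank '[[-0.03,-0.08,0,0],[-0.05,-0.18,0,0],[-0.06,-0.2,0,0],[-0.05,-0.2,0,0],[-0.04,-0.18,0,0],[-0.03,-0.1,0,0],[-0.015,-0.043,0,0],[0,0,0,-0.06],[0,0,0,-0.05],[0,0,0,0]]' -1
python3 - <<'E'
from h import *
tab("wrist",.452,.098,pic="pics/w18.png")
rel(.4525,.099,.103,97.3)
E
```

```text
time: 56.75
tool_pos: [0.4526, 0.0984, 0.2696]
ee_rot: [-3.14, -0.0, 1.701]
wrist_force: [-0.2, 0.0, -0.3]
width: 0.0936
wrist px 321.0 229.0 n 441 c [452.8  99.3] size [10.  29.8] carrier yaw 7.2
  saddle [452.3  98.9] [34.8 46.3] 7.5
t 56.8 p [0.4526 0.0984 0.2697] yaw 97.4 F [0.5 0.1 0.5] w 0.0941
total units xyz [ 2.900e-03 -2.000e-04  8.337e-01] turn 0.0015
```

View pics/w18.png

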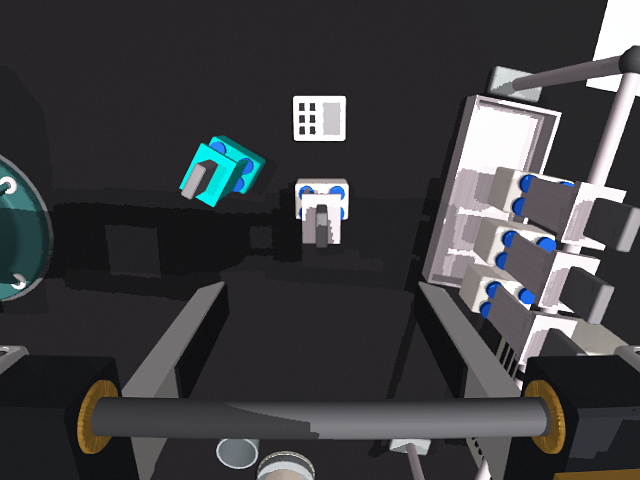

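```bash
python3 -m crank '[[0.004,0.001,0.05,0],[0,0,0.12,0],[0,0,0.15,0],[0,0,0.15,0],[0,0,0.15,0],[0,0,0.12,0],[0,0,0.06,0],[0,0,0.03,0],[0,0,0,0],[0,0,0,0]]'
python3 -m crank '[[0,0,0,0],[0,0,0,0],[0,0,0,0],[0,0,0,0],[0,0,0,0],[0,0,0,0],[0,0,0,0],[0,0,0,0],[0,0,0,0],[0,0,0,0]]' 1
python3 -m crank '[[0,0,-0.04,0],[0,0,-0.1,0],[0,0,-0.15,0],[0,0,-0.15,0],[0,0.12,-0.08,0],[0,0.2,-0.035,0],[0,0.15,0,0],[0,0.08,0,0.05],[0,0,0,0.06],[0,0,0,0]]'
python3 - <<'E'
from h import *
rel(.565,.197,.215,87.6)
E
```

```text
time: 58.05
tool_pos: [0.4533, 0.0993, 0.1057]
ee_rot: [3.14, -0.0, 1.702]
wrist_force: [-0.4, -0.1, -0.5]
width: 0.0943
time: 59.3
tool_pos: [0.4526, 0.0993, 0.1047]
ee_rot: [-3.142, -0.0, 1.702]
wrist_force: [0.6, -0.3, -0.5]
width: 0.01
time: 60.55
tool_pos: [0.5617, 0.1136, 0.2153]
ee_rot: [-3.14, 0.0, 1.53]
wrist_force: [-0.4, -0.3, -1.3]
width: 0.0102
t 60.55 p [0.5617 0.1136 0.2153] yaw 87.7 F [-0.4 -0.3 -1.3] w 0.0102
total units xyz [ 4.173e-01 -3.000e-04  1.300e-03] turn 0.0008
```

```bash
python3 -m crank '[[0.08,0,0,0],[0.15,0,0,0],[0.12,0,0,0],[0.06,0,0,0],[0.01,0,0,0],[0,0,0,0],[0,0.05,0,0],[0,0.1,0,0],[0,0.1,0,0],[0,0.1,0,0]]'
python3 - <<'E'
from h import *
rel(.654,.1985,.1815,87.6)
E
```

```text
time: 61.8
tool_pos: [0.6365, 0.1936, 0.2156]
ee_rot: [3.141, 0.0, 1.528]
wrist_force: [-0.3, 0.3, -2.5]
width: 0.0099
t 61.8 p [0.6365 0.1936 0.2156] yaw 87.5 F [-0.3  0.3 -2.5] w 0.0099
total units xyz [0.0282 0.0865 0.1703] turn -0.0007
```

```bash
python3 -m crank '[[0.026,0.05,0,0],[0,0.04,0,0],[0,0,0,0],[0,0,0.03,0],[0,0,0.05,0],[0,0,0.05,0],[0,0,0.03,0],[0,0,0.012,0],[0,0,0,0],[0,0,0,0]]'
python3 -m crank '[[0,0,0,0],[0,0,0,0],[0,0,0,0],[0,0,0,0],[0,0,0,0],[0,0,0,0],[0,0,-0.1,0],[0,0,-0.2,0],[0,0,-0.1,0],[0,0,-0.05,0]]' -1
python3 - <<'E'
from h import *
tab("wrist",.652,.199,ztop=.244,pic="pics/w19.png")
tab("wrist",.65,.146,ztop=.244)
for n in("top","scene"):
    p,d=robot.snapshot(n);cv2.imwrite(f"pics/{n}19.png",p[:,:,::-1])
rel()
E
```

```text
time: 63.05
tool_pos: [0.6536, 0.1991, 0.1818]
ee_rot: [3.141, -0.0, 1.529]
wrist_force: [-0.5, -0.0, -2.4]
width: 0.0099
time: 64.3
tool_pos: [0.6537, 0.1992, 0.2732]
ee_rot: [3.139, -0.001, 1.529]
wrist_force: [1.0, -0.4, 0.5]
width: 0.0937
wrist px 318.0 258.0 n 672 c [651.9 199.8] size [29.1 10. ] carrier yaw -2.8
  saddle [652.3 190.9] [63. 35.] 88.1
wrist px 317.0 330.0 n 557 c [649.4 146.2] size [30.2  9.7] carrier yaw -1.9
  saddle [650.3 145.7] [79.4 35.2] 87.5
t 64.5 p [0.6531 0.199  0.27  ] yaw 87.6 F [-0.2 -0.2 -0.4] w 0.0936
total units xyz [0. 0. 0.] turn None
```

View pics/scene19.png

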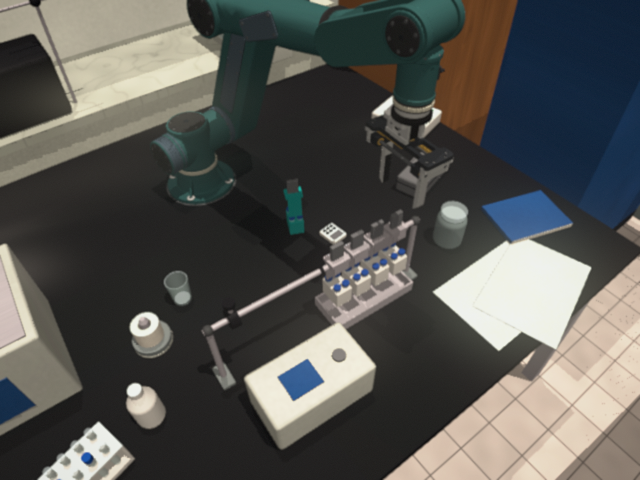

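View pics/w19.png

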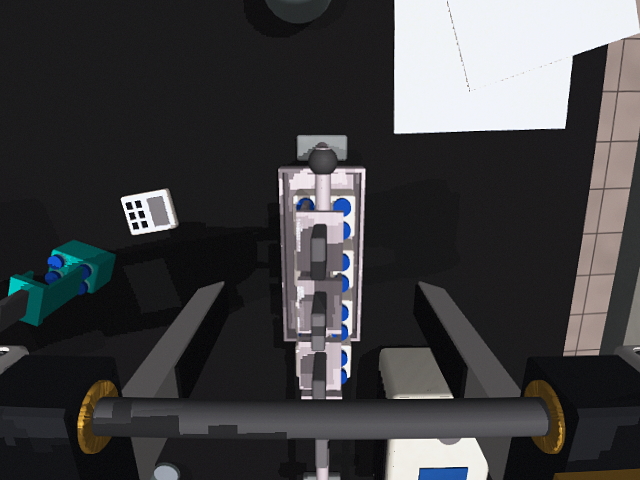

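All four hang left of the band and the filter is still on the spindle. I'll measure the collar and recheck the filter and bystanders before sliding.

```bash
python3 - <<'E'
from h import *
for n in("top","scene"):
    c=robot.camera_params(n);D=np.load(f"pics/{n}0.npy");X=cloud(c,D);im=cv2.imread(f"pics/{n}0.png")
    for lo,hi in((.172,.19),(.19,.2),(.2,.214),(.216,.245)):
        m=(D>0)&(X[...,2]>lo)&(X[...,2]<hi)&(abs(X[...,0]-.637)<.025)&(X[...,1]<-.15)&(X[...,1]>-.24)&(im.max(-1)<70)
        t=X[m];print(n,lo,len(t),np.percentile(t[:,1],[0,10,50,90,100]).round(4) if len(t) else '')
    # pixel crop
    u,v=(433,170) if n=="top" else (232,312)
    cv2.imwrite(f"pics/col_{n}.png",cv2.resize(im[v-25:v+25,u-35:u+35],None,fx=10,fy=10,interpolation=cv2.INTER_NEAREST))
c=robot.camera_params("scene");p,d=robot.snapshot("scene");X=cloud(c,d)
t=X[(d>0)&(abs(X[...,2]-.07)<.006)&(np.hypot(X[...,0]-.455,X[...,1]+.352)<.045)];print("filter",len(t),np.median(t,0),cv2.minEnclosingCircle((t[:,:2]*1000).astype(np.float32)))
E
```

```text
top 0.172 20 [-0.2173 -0.2076 -0.2003 -0.1993 -0.1985]
top 0.19 35 [-0.2241 -0.2174 -0.2036 -0.1872 -0.1784]
top 0.2 88 [-0.2194 -0.2162 -0.2058 -0.1999 -0.1986]
top 0.216 102 [-0.2216 -0.2181 -0.2089 -0.2007 -0.198 ]
scene 0.172 34 [-0.2225 -0.2224 -0.2189 -0.2053 -0.2023]
scene 0.19 57 [-0.2228 -0.2222 -0.215  -0.2052 -0.2022]
scene 0.2 125 [-0.2223 -0.2212 -0.215  -0.2049 -0.2022]
scene 0.216 124 [-0.2232 -0.2203 -0.2127 -0.205  -0.2013]
filter 444 [ 0.46125118 -0.35545866  0.0692311 ] ((453.8648681640625, -355.3204650878906), 33.693572998046875)
```

View pics/col_top.png

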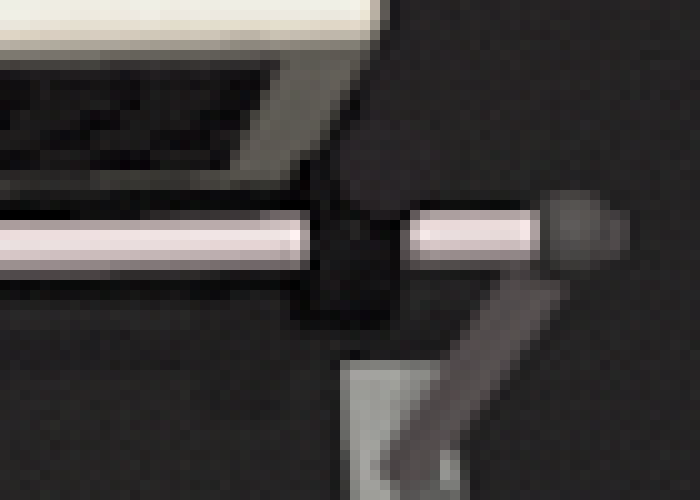

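View pics/col_scene.png

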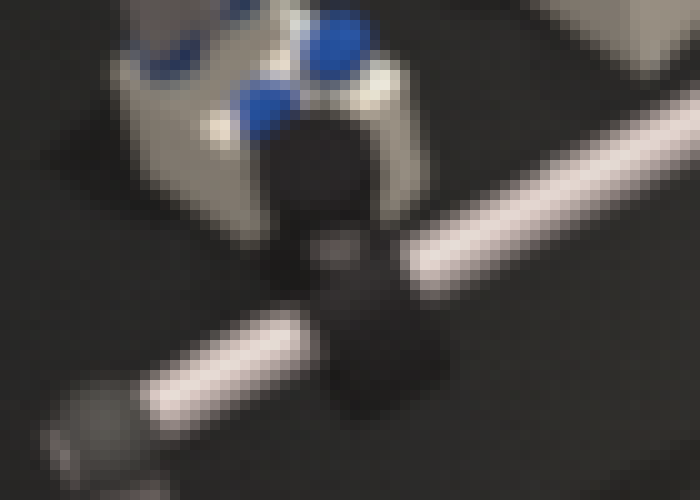

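```bash
python3 -m crank '[[0,-0.004,0.05,0],[0,0,0.1,0],[0,0,0.12,0],[0,0,0.1,0],[0,0,0.05,0],[0,0,0.02,0],[0,0,0,0],[0,0,0,0],[0,0,0,0],[0,0,0,0]]' -1
python3 -m crank '[[0,0,0,0],[0,0,0,0],[0,0,0,0],[0,0,0,0],[0,0,0,0],[0,0,0,0],[0,0,0,0],[0,0,0,0],[0,0,0,0],[0,0,0,0]]' 1
```

```text
time: 65.8
tool_pos: [0.6527, 0.1992, 0.1838]
ee_rot: [3.141, -0.0, 1.529]
wrist_force: [-0.6, 0.2, -0.4]
width: 0.0937
time: 67.05
tool_pos: [0.6525, 0.1991, 0.1834]
ee_rot: [3.141, -0.0, 1.529]
wrist_force: [-0.3, -0.8, -0.2]
width: 0.0098
```

```bash
python3 -m crank '[[-0.02,0,0,0],[-0.04,0,0,0],[-0.05,0,0,0],[-0.05,0,0,0],[-0.05,0,0,0],[-0.05,0,0,0],[-0.05,0,0,0],[-0.05,0,0,0],[-0.04,0,0,0],[-0.02,0,0,0]]'
python3 - <<'E'
from h import *
rel(.643,-.034)
p,d=robot.snapshot("scene");cv2.imwrite("pics/s20.png",cv2.resize(p[170:420,180:460,::-1],None,fx=2.8,fy=2.4,interpolation=cv2.INTER_CUBIC))
E
```

```text
time: 68.3
tool_pos: [0.649, 0.1146, 0.1834]
ee_rot: [3.141, -0.0, 1.529]
wrist_force: [0.4, 5.5, 0.4]
width: 0.0099
t 68.3 p [0.649  0.1146 0.1834] yaw 87.6 F [0.4 5.5 0.4] w 0.0099
total units xyz [-0.7438  0.0015  0.    ] turn None
```

View pics/s20.png

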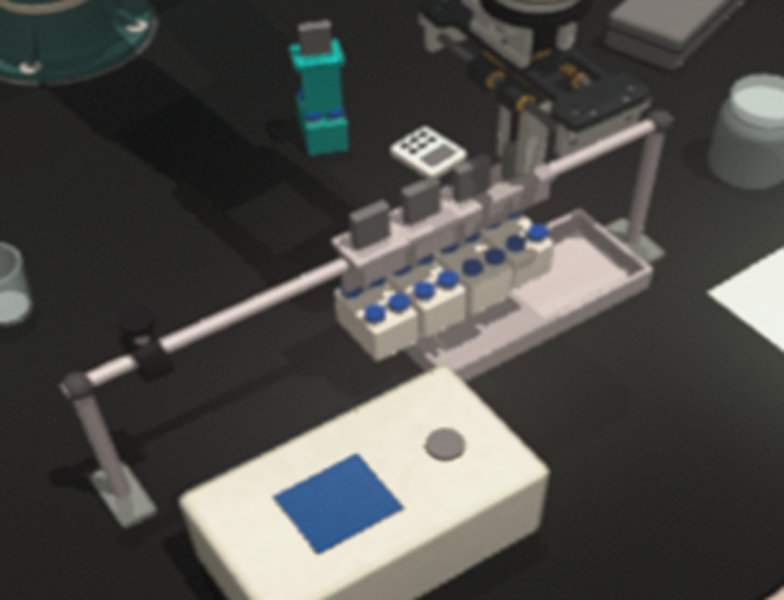

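```bash
python3 -m crank '[[-0.02,0,0,0],[-0.04,0,0,0],[-0.05,0,0,0],[-0.05,0,0,0],[-0.05,0,0,0],[-0.05,0,0,0],[-0.05,0,0,0],[-0.05,0,0,0],[-0.05,0,0,0],[-0.03,0,0,0]]'
python3 -m crank '[[-0.03,0,0,0],[-0.04,0,0,0],[-0.04,0,0,0],[-0.04,0,0,0],[-0.04,0,0,0],[-0.04,0,0,0],[-0.03,0,0,0],[-0.02,0,0,0],[0,0,0,0],[0,0,0,0]]'
python3 - <<'E'
from h import *
rel(.645,-.038)
p,d=robot.snapshot("scene");cv2.imwrite("pics/s21.png",cv2.resize(p[170:420,180:460,::-1],None,fx=2.8,fy=2.4,interpolation=cv2.INTER_CUBIC))
E
```

```text
time: 69.6
tool_pos: [0.6451, 0.0273, 0.1834]
ee_rot: [-3.141, -0.001, 1.529]
wrist_force: [0.1, 5.5, 1.0]
width: 0.0098
time: 70.85
tool_pos: [0.6427, -0.0291, 0.1833]
ee_rot: [-3.141, 0.001, 1.529]
wrist_force: [-1.4, 2.8, 2.3]
width: 0.0101
t 70.85 p [ 0.6427 -0.0291  0.1833] yaw 87.6 F [-1.4  2.8  2.3] w 0.0101
total units xyz [-0.0442  0.0131  0.    ] turn None
```

View pics/s21.png

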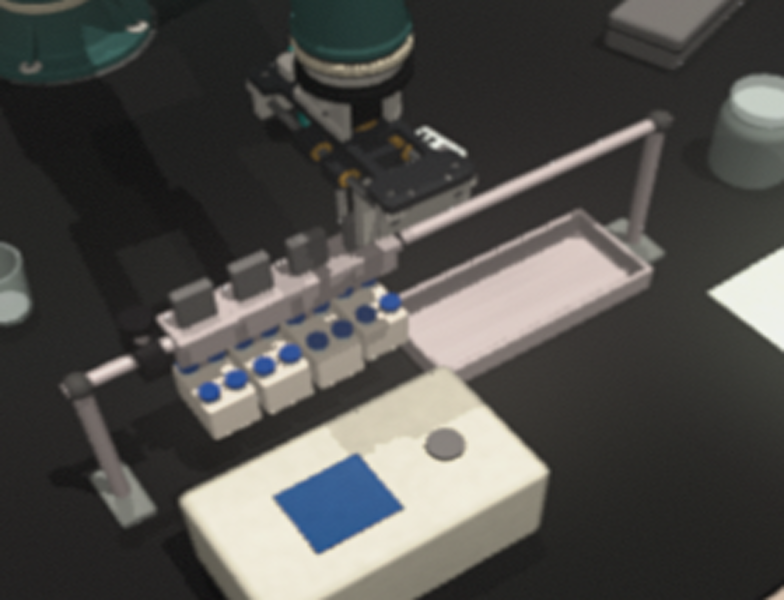

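```bash
python3 -m crank '[[-0.005,0,0,0],[-0.005,0,0,0],[-0.005,0,0,0],[-0.005,0,0,0],[0,0,0,0],[0,0,0,0],[0,0,0,0],[0,0,0,0],[0,0,0,0],[0,0,0,0]]'
python3 -m crank '[[-0.003,0,0,0],[-0.003,0,0,0],[-0.003,0,0,0],[0,0,0,0],[0,0,0,0],[0,0,0,0],[0,0,0,0],[0,0,0,0],[0,0,0,0],[0,0,0,0]]'
python3 - <<'E'
from h import *
rel(.6435,-.038)
c=robot.camera_params("scene");p,d=robot.snapshot("scene");X=cloud(c,d);cv2.imwrite("pics/s22.png",cv2.resize(p[230:350,200:340,::-1],None,fx=5.5,fy=5,interpolation=cv2.INTER_CUBIC))
E
```

```text
time: 72.15
tool_pos: [0.6429, -0.0318, 0.1834]
ee_rot: [3.141, -0.001, 1.53]
wrist_force: [-0.4, 6.0, 1.4]
width: 0.0096
time: 73.4
tool_pos: [0.6429, -0.0335, 0.1834]
ee_rot: [3.141, -0.002, 1.53]
wrist_force: [-1.1, 5.9, 2.4]
width: 0.0097
t 73.4 p [ 0.6429 -0.0335  0.1834] yaw 87.7 F [-1.1  5.9  2.4] w 0.0097
total units xyz [-0.0224  0.0041  0.    ] turn None
```

View pics/s22.png

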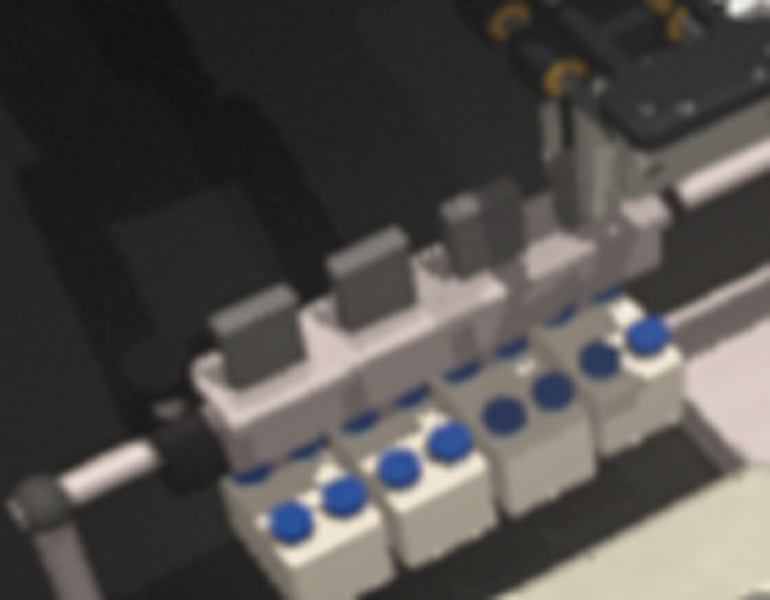

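```bash
python3 -m crank '[[-0.003,0,0,0],[-0.003,0,0,0],[-0.002,0,0,0],[0,0,0,0],[0,0,0,0],[0,0,0,0],[0,0,0,0],[0,0,0,0],[0,0,0,0],[0,0,0,0]]'
```

```text
time: 74.7
tool_pos: [0.6428, -0.0351, 0.1834]
ee_rot: [3.141, -0.002, 1.53]
wrist_force: [-0.1, 5.8, 2.5]
width: 0.0097
```

```bash
python3 -m crank '[[-0.003,0,0,0],[-0.002,0,0,0],[0,0,0,0],[0,0,0,0],[0,0,0,0],[0,0,0,0],[0,0,0,0],[0,0,0,0],[0,0,0,0],[0,0,0,0]]'
```

```text
time: 75.95
tool_pos: [0.6428, -0.036, 0.1834]
ee_rot: [3.141, -0.002, 1.53]
wrist_force: [0.5, 5.4, 2.2]
width: 0.0096
```

```bash
python3 -m crank '[[-0.003,0,0,0],[-0.002,0,0,0],[0,0,0,0],[0,0,0,0],[0,0,0,0],[0,0,0,0],[0,0,0,0],[0,0,0,0],[0,0,0,0],[0,0,0,0]]'
python3 -m crank '[[-0.003,0,0,0],[-0.002,0,0,0],[0,0,0,0],[0,0,0,0],[0,0,0,0],[0,0,0,0],[0,0,0,0],[0,0,0,0],[0,0,0,0],[0,0,0,0]]'
```

```text
time: 77.2
tool_pos: [0.6427, -0.0371, 0.1834]
ee_rot: [3.141, -0.002, 1.53]
wrist_force: [-0.2, 5.4, 2.7]
width: 0.0098
time: 78.45
tool_pos: [0.6427, -0.0381, 0.1834]
ee_rot: [3.141, -0.002, 1.53]
wrist_force: [-0.4, 5.5, 2.1]
width: 0.0098
```

```bash
python3 - <<'E'
from h import *
for n,sl in(("top",(slice(120,230),slice(320,470))),("scene",(slice(280,350),slice(190,280)))):
    c=robot.camera_params(n);p,d=robot.snapshot(n);X=cloud(c,d)
    cv2.imwrite(f"pics/{n}23.png",cv2.resize(p[sl][...,::-1],None,fx=5.3 if n=="top" else 8,fy=5.3 if n=="top" else 8,interpolation=cv2.INTER_CUBIC))
    m=(d>0)&(X[...,2]>.196)&(X[...,2]<.21)&(abs(X[...,0]-.64)<.03)&(X[...,1]<-.1)&(X[...,1]>-.24)&(p.min(-1)>80);print(n,"bright minY",np.sort(X[m][:,1])[:8].round(4))
E
```

```text
top bright minY [-0.2394 -0.2372 -0.2369 -0.2352 -0.235  -0.2336 -0.2326 -0.2306]
scene bright minY [-0.2364 -0.2349 -0.2331 -0.2323 -0.2311 -0.2296 -0.2282 -0.2256]
```

View pics/top23.png

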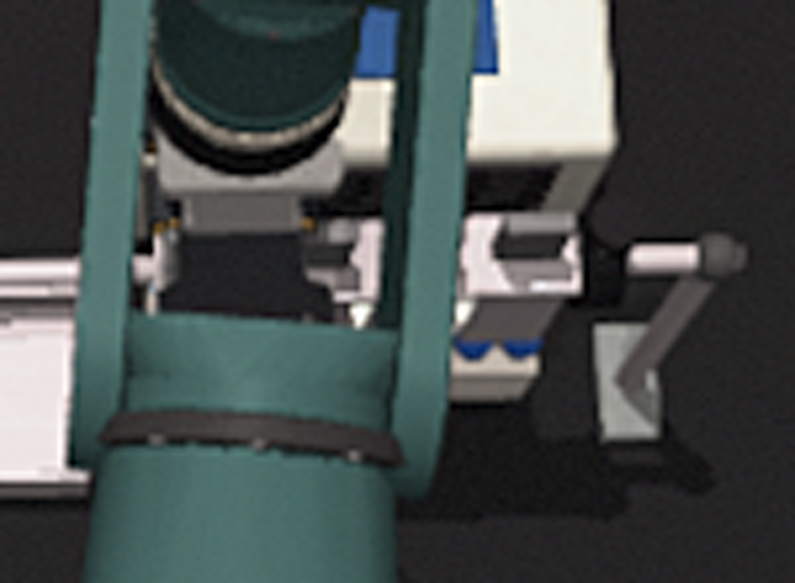

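View pics/scene23.png

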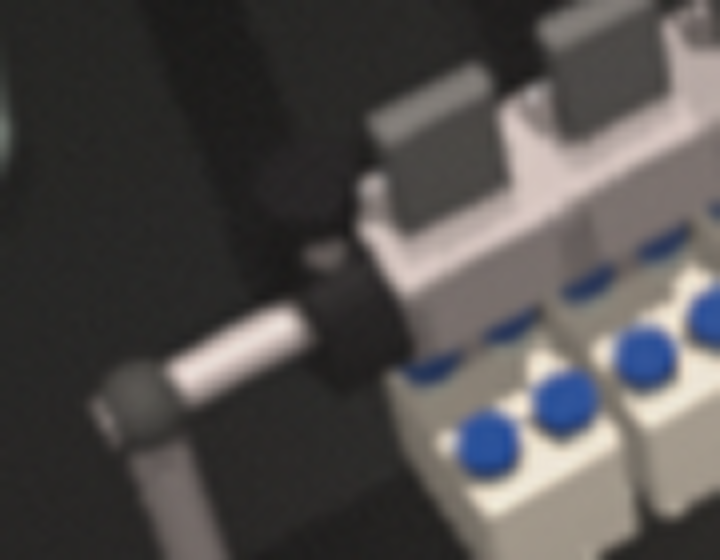

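```bash
python3 -m crank '[[-0.003,0,0,0],[-0.002,0,0,0],[0,0,0,0],[0,0,0,0],[0,0,0,0],[0,0,0,0],[0,0,0,0],[0,0,0,0],[0,0,0,0],[0,0,0,0]]'
```

```text
time: 79.8
tool_pos: [0.6427, -0.0387, 0.1834]
ee_rot: [3.141, -0.002, 1.53]
wrist_force: [0.4, 5.6, 1.9]
width: 0.0097
```

```bash
python3 -m crank '[[-0.003,0,0,0],[-0.001,0,0,0],[0,0,0,0],[0,0,0,0],[0,0,0,0],[0,0,0,0],[0,0,0,0],[0,0,0,0],[0,0,0,0],[0,0,0,0]]'
```

```text
time: 81.05
tool_pos: [0.6427, -0.0387, 0.1834]
ee_rot: [3.141, -0.003, 1.531]
wrist_force: [0.4, 7.4, 3.2]
width: 0.0099
```

The position stopped advancing and the force rose to 7 N, so the first carrier is touching the collar. Releasing.

```bash
python3 -m crank '[[0,0,0,0],[0,0,0,0],[0,0,0,0],[0,0,0,0],[0,0,0,0],[0,0,0,0],[0,0,-0.05,0],[0,0,-0.15,0],[0,0,-0.2,0],[0,0,-0.2,0]]' -1
python3 -m crank '[[0.05,0,-0.1,0],[0.15,0,0,0],[0.2,0,0,0],[0.25,0,0,0],[0.25,0,0,0],[0.25,0,0,0],[0.2,0,0,0],[0.1,0,0,0],[0.05,0,0,0],[0,0,0,0]]' -1
python3 - <<'E'
from h import *
rel()
for n in("top","scene"):
    c=robot.camera_params(n);p,d=robot.snapshot(n);X=cloud(c,d);cv2.imwrite(f"pics/{n}24.png",p[:,:,::-1])
    m=((d>0)&(abs(X[...,2]-.242)<.006)&(abs(X[...,0]-.64)<.03)&(X[...,1]>-.195)&(X[...,1]<.1)).astype(np.uint8)
    k,L,st,ce=cv2.connectedComponentsWithStats(m)
    for i in range(1,k):
        if st[i,4]>8: t=X[L==i];print(n,st[i,4],t.mean(0).round(4),np.ptp(t[:,1]).round(3))
    t=X[(d>0)&(abs(X[...,2]-.07)<.006)&(np.hypot(X[...,0]-.455,X[...,1]+.352)<.045)];print(n,"filter",len(t),np.median(t,0).round(4),cv2.minEnclosingCircle((t[:,:2]*1000).astype(np.float32)))
E
```

```text
time: 82.3
tool_pos: [0.6424, -0.0408, 0.3053]
ee_rot: [3.141, 0.0, 1.529]
wrist_force: [-0.1, 0.1, 0.3]
width: 0.0937
time: 83.55
tool_pos: [0.6552, 0.2583, 0.3234]
ee_rot: [3.141, 0.0, 1.529]
wrist_force: [-0.5, -0.5, 0.4]
width: 0.0936
t 83.55 p [0.6552 0.2583 0.3234] yaw 87.6 F [-0.5 -0.5  0.4] w 0.0936
total units xyz [0. 0. 0.] turn None
top 65 [ 0.6384 -0.1767  0.2431] 0.03
top 64 [ 0.6403 -0.0847  0.2436] 0.03
top 64 [ 0.638  -0.1303  0.2432] 0.029
top 65 [ 0.6412 -0.0395  0.2429] 0.027
top filter 421 [ 0.4506 -0.352   0.07  ] ((450.072509765625, -353.62164306640625), 33.9190788269043)
scene 82 [ 0.6427 -0.0417  0.241 ] 0.031
scene 87 [ 0.6422 -0.0872  0.2411] 0.029
scene 84 [ 0.6401 -0.1336  0.2416] 0.029
scene 106 [ 0.64   -0.1784  0.2419] 0.03
scene filter 450 [ 0.4614 -0.356   0.0692] ((453.9732360839844, -355.6462097167969), 32.69798278808594)
```

View pics/top24.png

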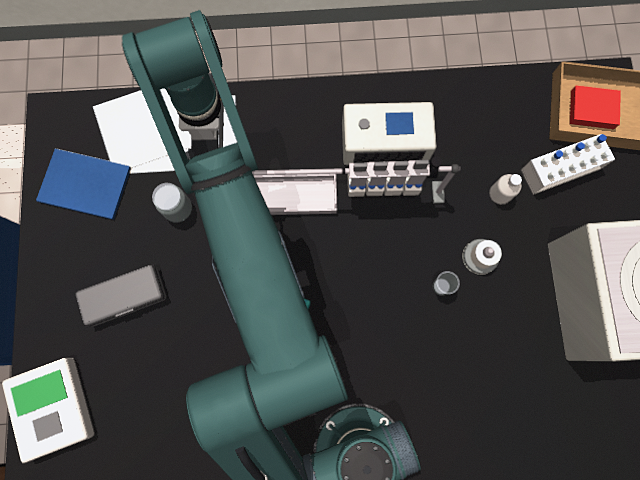

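View pics/scene24.png

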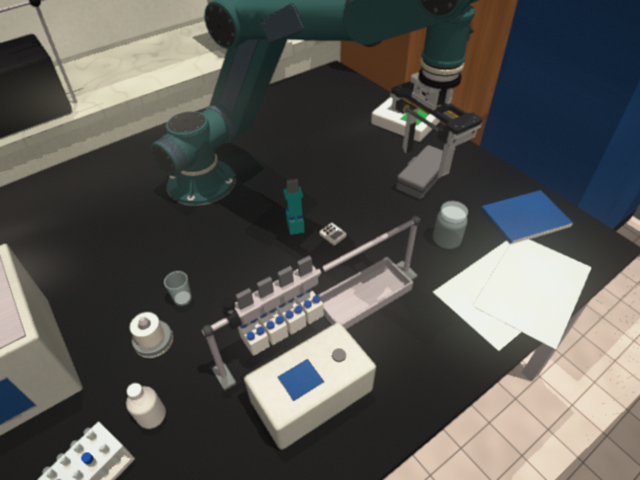

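```bash
python3 -c "
from bench import robot
print(robot.close_job())"
```

```text
the job is handed in; nothing more can be done
None
```

I finished the drying station setup and handed the job in after about 84 s of robot time; no verdict was reported.

- **Filter:** Only one cartridge was in view in any camera. It sits on the spindle base, with its top at z ≈ 0.070.
- **Carriers:** I hung all four white carriers left of the band. Then I gripped the last one and slid the row past the band until the first touched the collar. The wrist force was about 5.5 N while sliding and 7.4 N in the last reading, at contact.
- **Last checks:** The carriers are at y ≈ −0.177, −0.131, −0.085 and −0.040, in 46 mm steps, and their tab tops are at hanging height. The bystanders and the turquoise carrier look unmoved by eye; I did not measure them.

**What disagreed:**
- **Fingertips:** They ended about 34 mm behind the reported TCP instead of 8 mm ahead of it. My first filter grasps closed above the cartridge, so I corrected for this using all three cameras.
- **Cameras:** The top and scene views differ by a few mm. For the filter's centre on the spindle they gave x = 0.450 and 0.454, against the wrist camera's spindle axis at 0.455.
- **Force when hanging:** I pressed the first carrier onto the rail with a reading of about 23 N before backing off. Its grip held and it hung normally.

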